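Lock the retaining bar over the plaque

TASK

Lay the long retaining bar, grip rib up, across the fixture's two supports so that it bridges the plaque and sits fully down in both saddles; set it down, do not drop it. Then fold the crank's small handle fully up and, by that handle, turn the crank clockwise (seen from above) to its stop, so that its tongue lies over the end of the bar; leave the handle standing. Leave the plaque in its recess and the other tools where they are.

Things in the scene. Friction and masses are not known exactly. Their poses are not given: they have to be found in the camera images.
- fixture: Dark steel clamping fixture fixed to the table; its yaw varies. Base plate 110 mm along x, y from -112 to +155, 16 thick. Origin: on the table midway between the two supports; z up. The bar lies along the fixture's y, either way round. Between the supports a steel disc (diameter 110, top at 34) carries the plaque. The crank stands at the +y end.
- saddle_a (a point): Middle of the saddle floor of the -y support, 88 mm from the fixture's origin, 40 mm above the table. Support 41 mm long in y, 48 wide in x. Side walls leave 27 mm for the 22 mm bar and flare outward from z = 44 to z = 50; the flared end walls of the two saddles leave 206 mm for the 200 mm bar.
- saddle_b (a point): The same on the +y support, next to the crank.
- bar: The retaining bar: plain steel, 200 mm long (its x), 22 wide (y), 10 thick, about 0.38 kg, with a grip rib in the middle of its top: 40 long (x), 14 wide (y), from 9 to 38 mm above the underside. Origin: centre of the underside, z up; it starts flat on the table, rib up.
- bar_end_a (a point): Point on the bar's underside, on its centre line, 90 mm from its middle towards its +x end.
- bar_end_b (a point): The same point towards its -x end.
- plaque: Bright metal plaque 44 x 60 x 3 mm lying loose in a shallow recess (2 mm ledges) on the disc, top at 37 mm, 3 mm under the laid bar. Origin: centre of its underside, at x 0, y 0, z 34 mm of the fixture.
- crank_axis (a point): Point on the crank's vertical axis, 128 mm towards +y from the fixture's origin, at z 60 mm. The tongue (15 wide, 44 long from the axis, 52 to 60 mm high) points opposite to the crank arm and clears the laid bar by 2 mm. Pedestal below: diameter 34. Above, a 10 mm spindle carries the arm (8 wide, 74 to 82 mm high) to the handle's hinge.
- crank (a joint): Turn of the crank, 0 to 2.0 rad, growing clockwise seen from above. 2.0 is the stop: the tongue points along the bar (fixture -y) over its end, the arm to the fixture's +y. At 0 the arm stands 2.0 rad anticlockwise of that. Starts 0 to 0.5, tongue clear of the saddle. Stiff: about 0.12 N m (2 to 3 N at the handle); stays where left.
- handle_pivot (a point): Centre of the handle's fold hinge at the end of the crank arm, 55 mm from the crank's axis, at z 94 mm. The hinge axis is level, across the arm. Two cheeks, 18 mm over all, rise to z 100 there. The arm below is 8 wide, top at 82 mm.
- handle (a joint): Fold of the handle: 0 lying flat back along the arm towards the crank's axis, 1.57 standing straight up (stop). Starts 0 to 0.2. Turns with light friction (0.03 N m) and stays where left.
- handle_grip (a point): Point on the handle's centre line 42 mm from the fold hinge. The handle is a round wooden grip of 16 mm diameter from 12 to 58 mm from the hinge, thicker than the arm and the spindle beneath it, so it can be pinched across from above while folded; it may turn between the fingers.
- short_bar: Spare bar of the same make but only 120 mm long, too short to span; leave it alone. Origin: centre of the underside. It may lie in either of the two places to the right of the fixture.
- hammer: Hammer lying on the table at the left (+y); bystander.
- graver: Screwdriver-like graver lying near the robot; bystander.
- jar: Amber glass jar, 50 mm diameter, 60 high, beyond the fixture to the right; bystander.
- doming_block: Steel cube-like block 60 x 60 x 50 mm beyond the fixture; bystander.
- punch_pot: Wooden pot of steel punches, 68 mm diameter, about 140 mm high, at the left beyond the fixture; bystander.
- file: Flat file with wooden handle, 285 mm over all, lying at the left near the robot; bystander.
Things that resemble listed ones, but are neither listed nor needed, are in the scene too. Leave any orange look-alike of the bar alone.

How it is judged:
On the way, in this order (a step that is already met when the one before it is completed fails the run):
1. the long bar lies seated in both saddles, let go, with the handle still folded (z of bar_end_a in the frame of fixture between 0.037 and 0.0425 m and z of bar_end_b in the frame of fixture between 0.037 and 0.0425 m and x of bar in the frame of fixture between -0.005 and 0.005 m and y of bar in the frame of fixture between -0.007 and 0.007 m and angle between bar's own z axis and vertical below 0.15 rad and angle between the x axis of bar and the y axis of fixture, either way round below 0.06 rad and contact force between bar and the fingers below 0.1 N and value of joint handle below 0.6 rad), for 0.2 s.
2. the handle is folded up, with the crank not yet turned (value of joint handle above 1.2 rad and value of joint crank below 0.9 rad), for 0.1 s.
3. the crank is turned to its stop, the tongue over the bar (value of joint crank above 1.85 rad and z of bar_end_a in the frame of fixture between 0.037 and 0.0425 m and z of bar_end_b in the frame of fixture between 0.037 and 0.0425 m and x of bar in the frame of fixture between -0.005 and 0.005 m and y of bar in the frame of fixture between -0.007 and 0.007 m and angle between bar's own z axis and vertical below 0.15 rad and angle between the x axis of bar and the y axis of fixture, either way round below 0.06 rad), for 0.2 s.
At the end, for the whole second after the job is handed in: The bar lies at rest in both saddles (ends within 2.5 mm of the saddle floor, middle within 5 mm across and 7 mm along, rib up), the crank is within 0.15 rad of its stop, the handle still stands up (over 1.15 rad), and the plaque lies in its recess (within 6 mm) (all of step 3 and linear speed of bar below 0.02 m/s and value of joint handle above 1.15 rad and x of plaque in the frame of fixture between -0.006 and 0.006 m and y of plaque in the frame of fixture between -0.006 and 0.006 m and z of plaque in the frame of fixture between 0.031 and 0.0365 m); the robot touches nothing.
It fails at once if the bar is dropped (linear speed of bar above 0.6 m/s and contact force between bar and the fingers below 0.1 N).
It fails at once if the crank is turned while its handle is folded (value of joint crank above 1 rad and value of joint handle below 0.9 rad).
It fails at once if one of the bystanders is moved (over 30 mm) (distance of any of short_bar, hammer, graver, jar, doming_block, punch_pot, file from where it was at the start of the episode above 0.03 m).
It also fails if it takes over 69 s, if anything falls off the work surface, if the arm or the gripper's body presses on something with over 40 N, if the wrist force passes 120 N, or if a joint passes its speed limit or range.

ROBOT

A 7-joint arm with a two-finger parallel gripper is mounted at the origin on the work surface. World frame = base frame: x ahead of the robot, y to its left, z up, the work surface at z = 0. Lengths are in m, angles in rad, forces in N, time in s.
With the tool pointing down it reaches from about 0.425 to 0.975 m from the base axis. Payload 16.7 kg.
Tool frame: the origin (TCP) lies midway between the tips of the shut fingers; the grasp point (between the pads) lies 19 mm behind it; y points along the fingers, x is the direction in which the jaws open and shut, and the axes are right-handed (so a half turn about y gives the same grasp; the last joint's range is limited). The gripper opens to 85 mm and grips with 20 to 120 N. Pads are 22 mm wide; open, the fingers measure 114 mm over their backs; the gripper's body (76 mm by 85 mm) begins 54 mm behind the grasp point. The pads swing forward as they close: fully open they stand 13 mm farther back than shut.
Start: joints at [0.954, 0.426, 0.074, 1.606, -0.034, 1.111, -0.067], TCP at [0.304, -0.602, 0.231] pointing down, gripper open.
Joint ranges: [-2.85, 2.85], [-0.5, 2.14], [-1.23, 1.37], [0.21, 2.46], [-1.02, 4.16], [0.16, 2.05], [-2.73, 2.73]. Speed limits (rad/s): [1.89, 1.89, 2.39, 2.39, 3.01, 3.01, 3.01].

INTERFACE

Orientations are given as [roll, pitch, yaw] about the fixed x, y, z axes, in that order (R = Rz(yaw) Ry(pitch) Rx(roll)).
In Python, from cell import bot gives the robot as it stands.
- The arm moves only by the tool servo_tool, never from a script. Its argument "series" is one flat list of numbers, 4 for each row, row after row: the shift along the tool's x, y, z in m, then the turn about the tool's y in rad. A call has 1 to 20 rows; each row is the pose to reach, as a shift and turn from the pose commanded when the call began, along the tool's axes at that moment; what a row does not reach only later rows make up. A row lasts 1/12 s, in which the tool goes at most 41.7 mm and 7.16 degrees, less where a joint would pass 70% of its speed; a pose out of reach is approached as far as the arm can. A call with a gripper value outside its range is refused whole. "grip" is the opening in per cent of the stroke, from 0 (shut) to 100 (fully open), set as the call begins (left out, the last holds). The fingers move at their own pace and stop on an object; "grip_force" is the grip in N (left out, the last holds). Time passes only in rows, so rows that repeat a pose let the fingers close. It gives the time, the measured TCP pose, the force and the opening at its end, in the units of the state.
- bot.get_state(): the state, without advancing time (a new reading comes with each control period).
- bot.get_image(name): name is "side" or "top" or "wrist"; returns a dict with "image" (384x512x3 uint8, blue, green, red), "camera_matrix" (3x3 intrinsics, pixels), "dist_coeffs" ([k1, k2, p1, p2, k3] as OpenCV has them; the pictures are not rectified), "rvec" (rotation vector, rad) and "tvec" (3), from world to camera coordinates, as OpenCV has them; the wrist camera has in their place "hand_eye" (4x4, takes a point from camera to tool coordinates, whose origin is the TCP and whose axes are the tool frame's). Camera axes: x right, y down, z forward; pixel columns grow to the right and rows downward; lengths in m; the calibration is good to about 2 mm. A picture is of the moment at which its call begins: read the wrist's pose just before it. There is no depth.
- bot.close_job(): hands the job in, once; it reports no verdict.
The state is a dict: "clock": time; "qpos": joint angles; "qd": joint speeds; "joint_torque": joint torques, N m; "ee_pos": TCP position; "eef_rot": TCP orientation; "contact_force": force on the tool from outside, world axes, zero at the start; "moment": the same for the moment, N m; "width": finger opening in m.
Only numpy, scipy, OpenCV 4.12 (cv2) and the standard library are available. Lean on these libraries where they do the work, as an engineer would, in place of code of your own. Each camera call takes 0.05 s, during which the arm holds its last target.

## Working session

There is one attempt and no reset: what is moved stays moved. The work goes in short steps, Python scripts to look and compute and a tool call to move; the robot and the scene stay as the last step left them, time stands still between calls to the robot, and variables do not carry over. Pictures are saved under pics/ and viewed, and the job is handed in when it is done.

Besides the shell and the picture viewer there is one more tool, called as a command line: name --argument value ..., lists and objects as JSON in quotes. servo_tool: Moves the arm, as the interface text tells. Its arguments: {"type":"object","properties":{"series":{"type":"array"},"grip":{"type":"number"},"grip_force":{"type":"number"}},"required":["series"]}

```bash
ls; mkdir -p pics
cat > h.py <<'E'
import numpy as np, cv2
from cell import bot
from scipy.spatial.transform import Rotation as R
def cam(n):
    s=bot.get_state(); d=bot.get_image(n)
    K=np.array(d["camera_matrix"],float); D=np.array(d["dist_coeffs"],float)
    if "rvec" in d:
        Rc=cv2.Rodrigues(np.array(d["rvec"],float))[0]; t=np.array(d["tvec"],float).ravel()
    else:
        H=np.array(d["hand_eye"]); T=np.eye(4); T[:3,:3]=R.from_euler('xyz',s["eef_rot"]).as_matrix(); T[:3,3]=s["ee_pos"]
        W=np.linalg.inv(T@H); Rc=W[:3,:3]; t=W[:3,3]
    return dict(im=np.array(d["image"]),K=K,D=D,R=Rc,t=t)
def ray(c,uv):
    p=cv2.undistortPoints(np.array(uv,float).reshape(-1,1,2),c['K'],c['D']).reshape(-1,2)
    d=np.c_[p,np.ones(len(p))]@c['R']; o=-c['R'].T@c['t']
    return o,d
def onz(c,uv,z):
    o,d=ray(c,uv); return o+d*((z-o[2])/d[:,2])[:,None]
def proj(c,P):
    return cv2.projectPoints(np.array(P,float).reshape(-1,3),cv2.Rodrigues(c['R'])[0],c['t'],c['K'],c['D'])[0].reshape(-1,2)
def tri(c1,u1,c2,u2):
    o1,d1=ray(c1,u1);o2,d2=ray(c2,u2);d1=d1[0];d2=d2[0]
    a=np.linalg.lstsq(np.c_[d1,-d2],o2-o1,rcond=None)[0]
    p,q=o1+a[0]*d1,o2+a[1]*d2; return (p+q)/2,np.linalg.norm(p-q)
def crop(c,x0,y0,x1,y1,k,name):
    cv2.imwrite('pics/'+name+'.png',cv2.resize(c['im'][y0:y1,x0:x1],None,fx=k,fy=k,interpolation=cv2.INTER_CUBIC))
E
python3 - <<'E'
from h import *
import pickle
print(bot.get_state())
for n in("side","top","wrist"):
    c=cam(n);pickle.dump(c,open(n+'0.pkl','wb'));cv2.imwrite(f'pics/{n}0.png',c['im']); print(n,-c['R'].T@c['t'],c['R'][2])
E
```

```text
pics
{'clock': 0.0, 'qpos': array([ 0.95348857,  0.42671512,  0.07382411,  1.60661495, -0.03411703,
        1.11078732, -0.06710039]), 'qd': array([-1.12976300e-03, -2.00983386e-03,  5.02727698e-04, -4.52794354e-05,
       -4.27568943e-05,  5.58885808e-04, -5.55298660e-04]), 'joint_torque': array([-5.90605978e-04, -9.49822140e+01,  3.76029745e+00, -4.63512790e+01,
        1.91686791e-02,  1.01408979e-02, -2.63816041e-06]), 'ee_pos': array([ 0.30418782, -0.6021161 ,  0.23061754]), 'eef_rot': array([-1.57086265e+00,  1.26465885e-03, -1.10300410e+00]), 'contact_force': array([-0.39878186, -0.70252289,  0.36225586]), 'moment': array([-0.01858107,  0.02169342,  0.0066661 ]), 'width': 0.0851287563364422}
side [0.14998764 0.80504334 0.83961269] [ 0.33437496 -0.68286508 -0.64952957]
top [0.46279236 0.022035   1.0193825 ] [ 0.08569112 -0.00503713 -0.99630902]
wrist [ 0.37923213 -0.56625159  0.37251916] [-0.28586869 -0.14304464 -0.94753223]
```

View pics/side0.png

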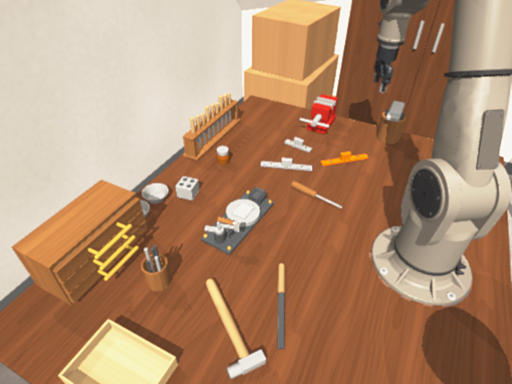

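View pics/top0.png

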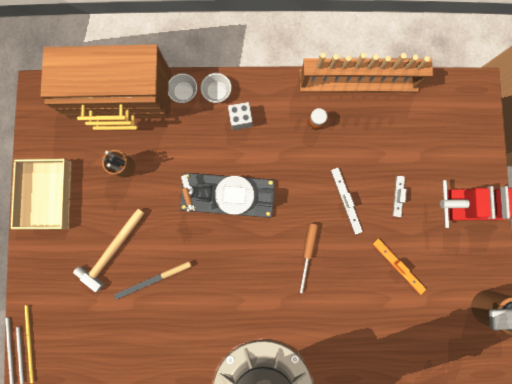

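View pics/wrist0.png

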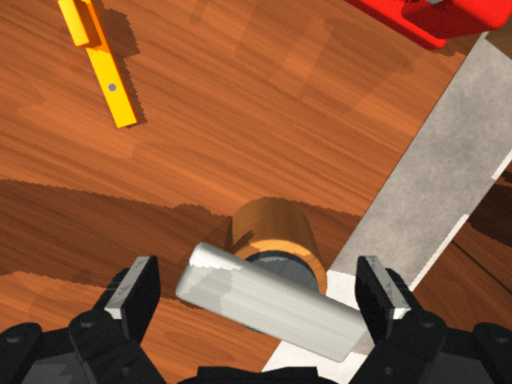

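Top view shows the bar-like candidates: the long steel bar at (346,201), the short steel bar at (399,196), the orange look-alike at (399,266) and the file at (155,280). By the description I choose the steel one at (346,201). The fixture is at (228,195), with its crank at the left end (about 195,193).

Run:
```python
from h import *
import pickle
c=pickle.load(open('top0.pkl','rb'))
crop(c,320,155,420,245,8,'barcrop'); crop(c,170,160,290,230,6,'fixcrop')
s=pickle.load(open('side0.pkl','rb'))
crop(s,195,180,285,255,8,'fixside')
m=(c['im'].min(2)>140).astype(np.uint8)
n,l,st,ce=cv2.connectedComponentsWithStats(m)
for i in range(1,n):
    x,y,w,h,a=st[i]
    if a>60 and 160<x<430 and 140<y<250:
        k=cv2.findContours((l==i).astype(np.uint8),0,2)[0][0]; print(st[i],cv2.minAreaRect(k))
```

```text
[331 168  31  66 571] ((347.02740478515625, 200.23974609375), (69.05429077148438, 9.480335235595703), 69.44395446777344)
[181 175  12  19 103] ((186.11244201660156, 184.36981201171875), (19.692310333251953, 7.000000953674316), 67.38013458251953)
[ 215  176   39   39 1206] ((234.0, 195.0), (38.0, 38.0), 90.0)
[393 176  13  41 364] ((399.860595703125, 196.0327911376953), (10.773755073547363, 40.469482421875), 5.19442892074585)
```

View pics/barcrop.png

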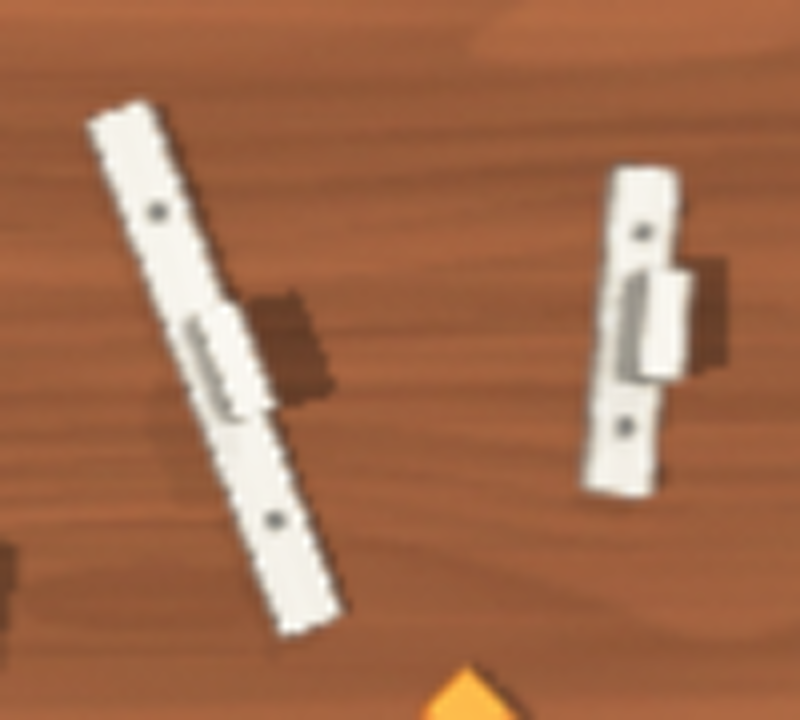

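View pics/fixcrop.png

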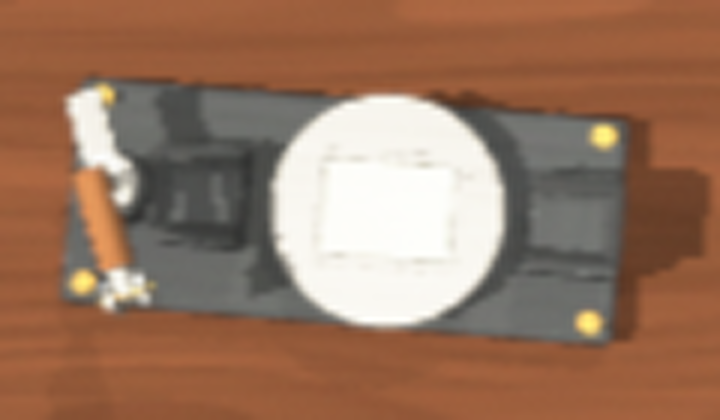

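View pics/fixside.png

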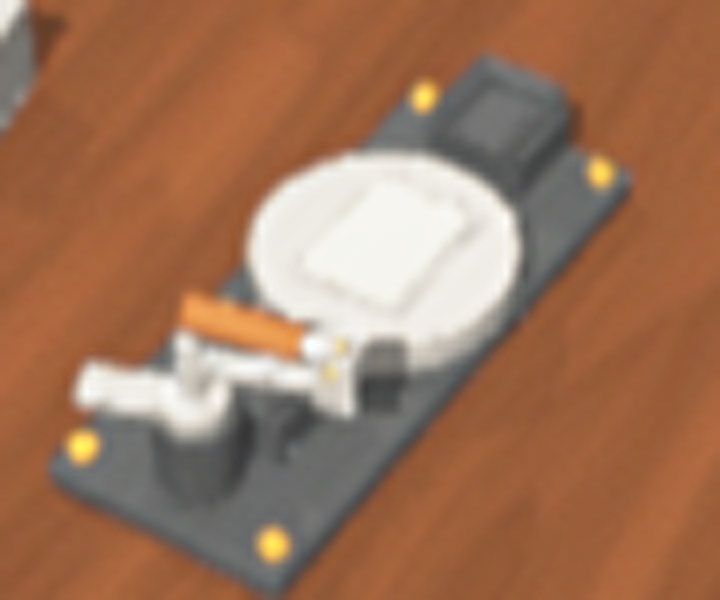

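The close crop confirms it. The long bar runs from about (331,169) to (361,233) px with its rib in the middle, and it is much longer than the short one. The crank's pivot is toward the robot, with its handle folded over the arm.

Run:
```python
from h import *
import pickle
c=pickle.load(open('top0.pkl','rb')); s=pickle.load(open('side0.pkl','rb'))
cc=lambda x,y:(320+(x+.5)/8-.5,155+(y+.5)/8-.5)
ff=lambda x,y:(170+(x+.5)/6-.5,160+(y+.5)/6-.5)
ss=lambda x,y:(195+(x+.5)/8-.5,180+(y+.5)/8-.5)
h=onz(c,[cc(157,211),cc(275,520)],.010);print('holes',h,np.linalg.norm(h[1]-h[0]))
e=onz(c,[cc(87,123),cc(150,100),cc(282,635),cc(343,612)],.010);print('corners',e)
d=e[2:].mean(0)-e[:2].mean(0);print('bar centre',e.mean(0),np.linalg.norm(d),'ang',np.arctan2(d[1],d[0]),'holes ang',np.arctan2(*(h[1]-h[0])[1::-1]))
f=onz(c,[ff(388,211)],.034);print('disc',f)
p=onz(c,[ff(388,210)],.037);print('plaque',p)
sc=onz(c,[ff(105,94),ff(603,136),ff(588,322),ff(82,282)],.017);print('screws',sc)
print('edge angs',[np.degrees(np.arctan2(v[0],-v[1])) for v in (sc[1]-sc[0],sc[2]-sc[3])])
print('spindle/tongue hub',onz(c,[ff(122,185)],.06))
print('pivot',onz(c,[ff(126,288)],.098), 'hand end',onz(c,[ff(88,173)],.1))
print(tri(c,ff(126,288),s,ss(335,345)))
```

```text
holes [[ 0.59107697 -0.22961523  0.01      ]
 [ 0.47801477 -0.26967939  0.01      ]] 0.11995081599224196
corners [[ 0.62369185 -0.20472307  0.01      ]
 [ 0.63212785 -0.22818646  0.01      ]
 [ 0.43649858 -0.27105091  0.01      ]
 [ 0.4445828  -0.2935514   0.01      ]]
bar centre [ 0.53422527 -0.24937796  0.01      ] 0.1986024899756219 ang -2.803648054540617 holes ang -2.80104328046587
disc [[0.55014138 0.07587638 0.034     ]]
plaque [[0.55034845 0.07571197 0.037     ]]
screws [[ 0.60923218  0.21364135  0.017     ]
 [ 0.5873771  -0.02693065  0.017     ]
 [ 0.49774774 -0.01886514  0.017     ]
 [ 0.51829637  0.22372312  0.017     ]]
edge angs [np.float64(-5.190860295999593), np.float64(-4.841726606500844)]
spindle/tongue hub [[0.56057569 0.19709659 0.06      ]]
pivot [[0.51105859 0.18795292 0.098     ]] hand end [[0.56191937 0.20491378 0.1       ]]
(array([0.51116544, 0.18795956, 0.09826482]), np.float64(0.00026287587227094014))
```

```bash
cat >> h.py <<'E'
def go(p,yaw):
    s=bot.get_state(); M=R.from_euler('xyz',s["eef_rot"]).as_matrix()
    d=M.T@(np.array(p)-s["ee_pos"]); x=M[:,0]; y0=np.arctan2(x[1],x[0])
    t=-((yaw-y0+np.pi)%(2*np.pi)-np.pi)
    print('shift',d.round(4),'turn',round(t,4),'rows>=',np.linalg.norm(d)/.0417,abs(t)/.125,'now yaw',y0)
E
python3 -c "
from h import *
go([.534,-.2495,.15],-1.232)"
```

```text
shift [-0.2112  0.081   0.3642] turn 0.1289 rows>= 10.279923553175603 1.0311209765571832 now yaw -1.103109877930352
```

servo_tool --series '[-0.211,0,0.364,0.129,-0.211,0,0.364,0.129,-0.211,0,0.364,0.129,-0.211,0,0.364,0.129,-0.211,0,0.364,0.129,-0.211,0,0.364,0.129,-0.211,0,0.364,0.129,-0.211,0,0.364,0.129,-0.211,0,0.364,0.129,-0.211,0,0.364,0.129,-0.211,0.081,0.364,0.129,-0.211,0.081,0.364,0.129,-0.211,0.081,0.364,0.129,-0.211,0.081,0.364,0.129]' --grip 60

```text
clock: 1.32
ee_pos: [0.5329, -0.2497, 0.1493]
eef_rot: [-1.574, 0.003, -1.232]
contact_force: [-0.3, 0.0, 1.7]
width: 0.0513
```

Run:
```python
from h import *
import pickle
c=cam('wrist');pickle.dump(c,open('wrist1.pkl','wb'));cv2.imwrite('pics/wrist1.png',c['im'])
print(bot.get_state()['ee_pos'])
```

```text
[ 0.53406561 -0.25059349  0.1512685 ]
```

View pics/wrist1.png

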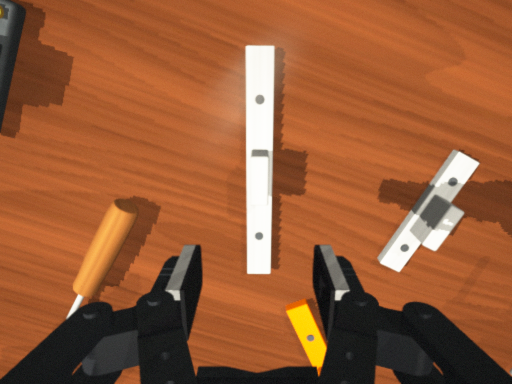

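The wrist view shows the bar upright in the picture, with holes at (260,99) and (259,236) and the rib at (260,175). It is aligned with the jaws.

Run:
```python
from h import *
import pickle
c=pickle.load(open('wrist1.pkl','rb'))
g=cv2.cvtColor(c['im'],cv2.COLOR_BGR2GRAY)
H=[]
for u,v in((260,99),(259,236)):
    w=g[v-8:v+9,u-8:u+9]<170; y,x=np.nonzero(w); H.append((u-8+x.mean(),v-8+y.mean()))
h=onz(c,H,.01);print(H,h,h.mean(0),np.linalg.norm(h[0]-h[1]),np.arctan2(*(h[0]-h[1])[1::-1]))
e=onz(c,[(246.5,45.5),(274.5,45.5),(247,273.5),(271,273.5)],.01);print(e,e.mean(0))
r=onz(c,[(251.5,157),(268,157),(250.5,204),(267.5,204)],.038);print(r,r.mean(0))
go([.534,-.2495,.014],-1.232)
```

```text
[(np.float64(259.4107142857143), np.float64(98.96428571428571)), (np.float64(258.8333333333333), np.float64(235.5))] [[ 0.59388108 -0.23137778  0.01      ]
 [ 0.48074079 -0.27092744  0.01      ]] [ 0.53731093 -0.25115261  0.01      ] 0.11985365824552846 0.3362854982312672
[[ 0.62780412 -0.20897821  0.01      ]
 [ 0.63484706 -0.22898846  0.01      ]
 [ 0.43958182 -0.27366073  0.01      ]
 [ 0.44712887 -0.29498745  0.01      ]] [ 0.53734047 -0.25165371  0.01      ]
[[ 0.55375344 -0.23916921  0.038     ]
 [ 0.55788558 -0.25088291  0.038     ]
 [ 0.51763516 -0.25083793  0.038     ]
 [ 0.52209777 -0.26347367  0.038     ]] [ 0.53784299 -0.25109093  0.038     ]
shift [-0.001   0.1373  0.0004] turn -0.0008 rows>= 3.291915455592103 0.006057325037140515 now yaw -1.2327571656296428
```

servo_tool --series '[-0.001,0.04,0.002,0,-0.001,0.08,0.002,0,-0.001,0.11,0.002,0,-0.001,0.13,0.002,0,-0.001,0.137,0.002,0,-0.001,0.137,0.002,0,-0.001,0.137,0.002,0]'

```text
clock: 1.95
ee_pos: [0.5369, -0.2494, 0.0154]
eef_rot: [-1.569, -0.002, -1.233]
contact_force: [0.0, -0.7, 0.0]
width: 0.0511
```

servo_tool --series '[0,0,0,0,0,0,0,0,0,0,0,0,0,0,0,0,0,0,0,0,0,0,0,0,0,0,0,0,0,0,0,0]' --grip 0 --grip_force 60

```text
clock: 2.62
ee_pos: [0.5364, -0.2488, 0.0148]
eef_rot: [-1.569, -0.001, -1.232]
contact_force: [-1.8, 1.0, 13.0]
width: 0.0127
```

Run:
```python
from h import *
c=cam('wrist');cv2.imwrite('pics/wrist2.png',c['im'])
s=bot.get_state();print(s['ee_pos'],s['width'],s['contact_force'])
```

```text
[ 0.53644208 -0.24880274  0.01479942] 0.012836271911369362 [-3.36738513  0.61812606 13.57119875]
```

View pics/wrist2.png

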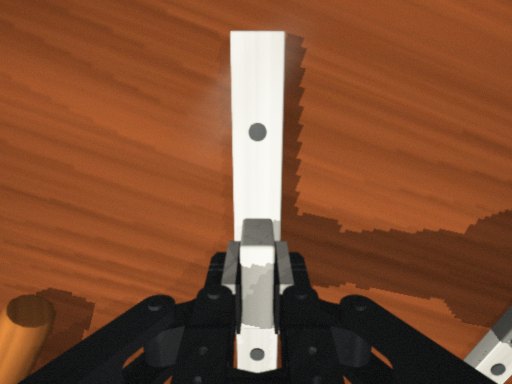

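The rib is gripped, with the bar straight between the fingers and its holes at (257,132) and (257,354). I lift it and measure the bar in the tool frame.

servo_tool --series '[0,-0.01,0,0,0,-0.03,0,0,0,-0.06,0,0,0,-0.09,0,0,0,-0.11,0,0,0,-0.12,0,0,0,-0.12,0,0,0,-0.12,0,0]'

```text
clock: 3.33
ee_pos: [0.5354, -0.2483, 0.1331]
eef_rot: [-1.571, 0.0, -1.232]
contact_force: [0.5, 0.6, -3.7]
width: 0.013
```

Run:
```python
from h import *
import pickle
c=cam('wrist');cv2.imwrite('pics/wrist3.png',c['im']);pickle.dump(c,open('wrist3.pkl','wb'))
t=cam('top');crop(t,300,140,420,240,6,'top3')
s=bot.get_state();print(s['ee_pos'],s['width'],s['contact_force'],s['moment'])
go([.55014,.07588,s['ee_pos'][2]],-.0875)
```

```text
[ 0.53480697 -0.2480484   0.13185178] 0.012734185818786693 [-0.29262523  0.5785745  -3.60024318] [ 0.0007142  -0.03445148  0.02111095]
shift [-3.004e-01  2.000e-04  1.221e-01] turn -1.1445 rows>= 7.776764772986183 9.155955709910792 now yaw -1.231994463738849
```

View pics/wrist3.png

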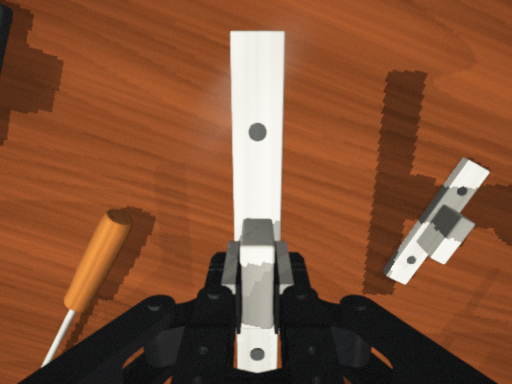

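View pics/top3.png

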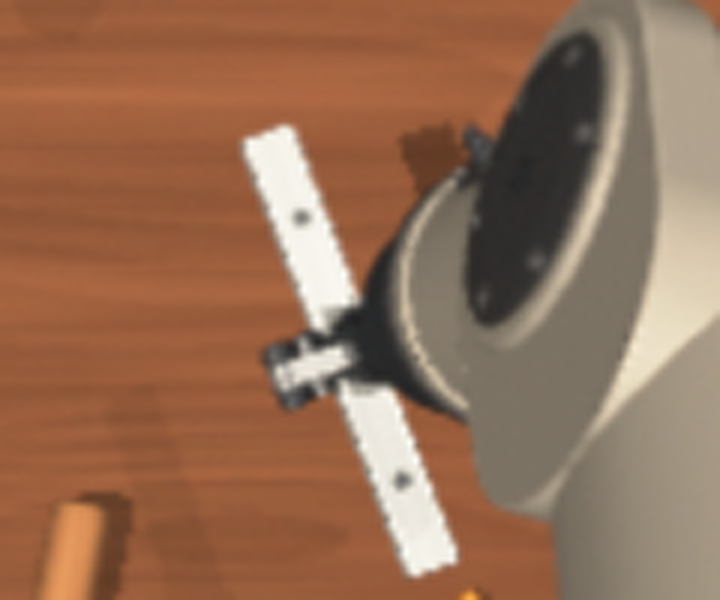

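```bash
cat > off.py <<'E'
from h import *
def rel(h):
    s=bot.get_state(); M=R.from_euler('xyz',s["eef_rot"]).as_matrix()
    d=(h-s['ee_pos'])@M; v=h[0]-h[1]; print('centre world',h.mean(0).round(4),'in tool',d.mean(0).round(4),'len',np.linalg.norm(v),'ang',np.arctan2(v[1],v[0])%np.pi)
E
python3 - <<'E'
from off import *
import pickle
c=pickle.load(open('wrist3.pkl','rb')); z=bot.get_state()['ee_pos'][2]-.0045
rel(onz(c,[(257.5,131.5),(257.5,353.5)],z))
e=onz(c,[(231,30.5),(284,30.5)],z);M=R.from_euler('xyz',bot.get_state()["eef_rot"]).as_matrix();print('end in tool',(e-bot.get_state()['ee_pos'])@M)
t=cam('top');ff=lambda x,y:(300+(x+.5)/6-.5,140+(y+.5)/6-.5)
rel(onz(t,[ff(302,216),ff(402,480)],z))
E
```

```text
centre world [ 0.5355 -0.25    0.1274] in tool [0.0021 0.0045 0.    ] len 0.12025860026135797 ang 0.3388185458987675
end in tool [[-0.00832398  0.00434356  0.09992938]
 [ 0.01252838  0.00431249  0.09992094]]
centre world [ 0.533  -0.2486  0.1274] in tool [-0.0001  0.0044 -0.0019] len 0.12080618339357581 ang 0.335483453320837
```

servo_tool --series '[-0.02,-0.03,0.01,-0.06,-0.055,-0.03,0.022,-0.18,-0.09,-0.03,0.036,-0.3,-0.125,-0.03,0.05,-0.42,-0.16,-0.03,0.064,-0.54,-0.195,-0.03,0.078,-0.66,-0.225,-0.03,0.09,-0.78,-0.25,-0.03,0.1,-0.9,-0.275,-0.03,0.11,-1.02,-0.29,-0.03,0.117,-1.1,-0.3,-0.03,0.122,-1.145,-0.3,-0.03,0.122,-1.145,-0.3,-0.03,0.122,-1.145,-0.3,-0.03,0.122,-1.145]'

```text
clock: 4.65
ee_pos: [0.5508, 0.0738, 0.1627]
eef_rot: [-1.571, 0.001, -0.09]
contact_force: [0.2, -0.4, -3.2]
width: 0.0131
```

Run:
```python
from h import *
import pickle
c=cam('wrist');cv2.imwrite('pics/wrist4.png',c['im']);pickle.dump(c,open('wrist4.pkl','wb'))
t=cam('top');crop(t,170,145,290,245,6,'top4');pickle.dump(t,open('top4.pkl','wb'))
t=cam('side');crop(t,170,130,290,250,5,'side4');pickle.dump(t,open('side4.pkl','wb'))
s=bot.get_state();print(s['ee_pos'],s['eef_rot'],s['width'],s['clock'])
```

```text
[0.55102782 0.07394934 0.16320356] [-1.57118396e+00  1.73185175e-04 -8.94806164e-02] 0.012474560111348846 4.8
```

View pics/wrist4.png

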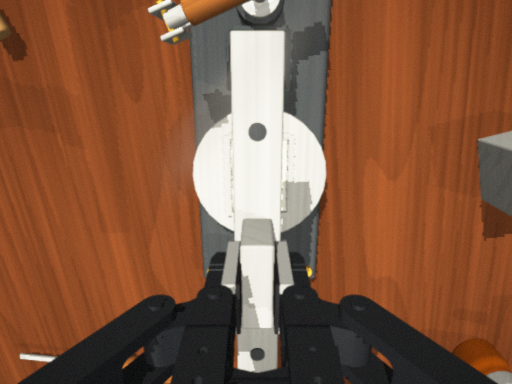

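View pics/top4.png

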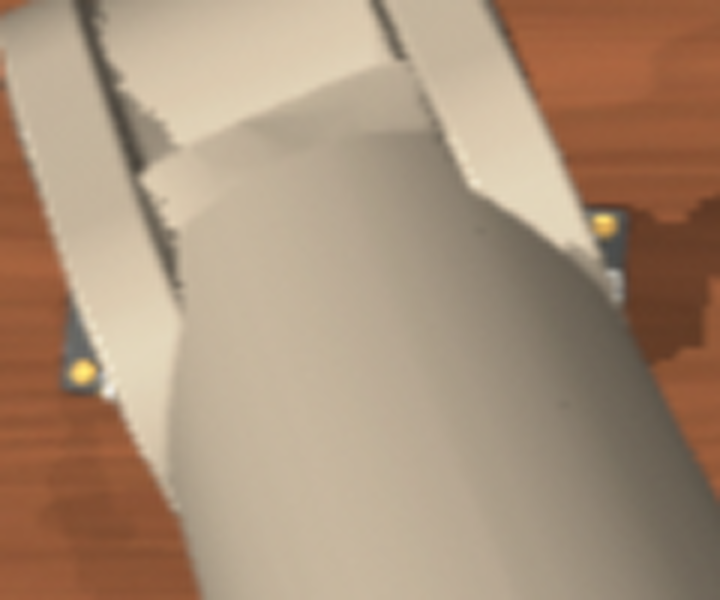

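View pics/side4.png

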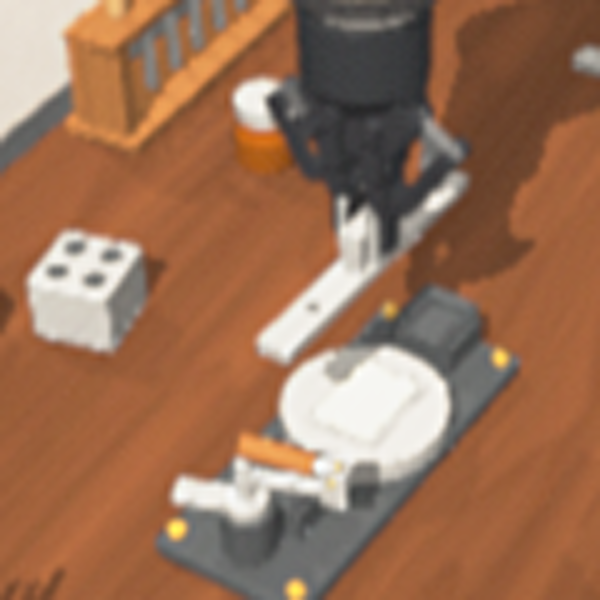

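The wrist view shows the bar held over the disc. The disc spans columns about 193 to 326 and is centred near (260,172). The top view is blocked by the arm, so I fit the disc rim in the wrist picture.

Run:
```python
from off import *
import pickle
from scipy.optimize import least_squares
s=bot.get_state();M=R.from_euler('xyz',s["eef_rot"]).as_matrix()
c=pickle.load(open('wrist4.pkl','rb')); g=cv2.cvtColor(c['im'],cv2.COLOR_BGR2GRAY).astype(float)
P=[]
for a in np.radians(np.r_[np.arange(-52,25,3),np.arange(156,232,3)]):
    r=np.arange(45,85,.25); x=260+r*np.cos(a);y=172+r*np.sin(a)
    v=cv2.remap(g.astype(np.float32),x.astype(np.float32)[None],y.astype(np.float32)[None],1)[0]
    d=v[8:]-v[:-8]; i=np.argmin(d); 
    if d[i]<-50: P.append((x[i+4],y[i+4]))
W=onz(c,P,.034)[:,:2]
f=least_squares(lambda q:np.hypot(*(W-q[:2]).T)-q[2],[.55,.076,.055],loss='soft_l1',f_scale=.0005)
print(len(P),f.x,np.std(f.fun)); 
d=(np.r_[f.x[:2],.034]-s['ee_pos'])@M; print('fixture origin in tool',d)
z=s['ee_pos'][2]-.0045
rel(onz(c,[(257.5,131.5),(257.5,353.5)],z))
# side edges of base plate z=.016
for row0,x0 in((60,194),(80,193.5),(100,195)): pass
E=[]
for lo,hi,rows in((180,215,range(50,110,6)),(310,340,range(20,110,6))):
    pts=[]
    for v in rows:
        w=c['im'][v,lo:hi].astype(float); k=w[:,2]-w[:,0]; k=cv2.GaussianBlur(k[None],(5,1),0)[0]; dd=np.diff(k)
        i=np.argmax(abs(dd)); pts.append((lo+i+.5,v))
    W=onz(c,pts,.016); p=np.polyfit(W[:,1],W[:,0],1); print('edge yaw',-np.arctan(p[0]),'res',np.std(W[:,0]-np.polyval(p,W[:,1])),'x at y=.0758',np.polyval(p,.0758))
```

```text
52 [0.55403818 0.07529205 0.05456469] 0.00021203774189008698
fixture origin in tool [0.00290071 0.12920243 0.00165642]
centre world [0.5524 0.0721 0.1587] in tool [ 0.0015  0.0045 -0.0017] len 0.11894178241643649 ang 1.4806715428168515
edge yaw -0.0921118845820612 res 0.0002226071400409329 x at y=.0758 0.4995291144185655
edge yaw -0.09200766458559229 res 0.0003707749516107315 x at y=.0758 0.6082914507318737
```

servo_tool --series '[0.001,0.02,0.002,0,0.0014,0.045,0.0034,0.001,0.0014,0.07,0.0034,0.001,0.0014,0.081,0.0034,0.001,0.0014,0.083,0.0034,0.001,0.0014,0.083,0.0034,0.001,0.0014,0.083,0.0034,0.001]'

```text
clock: 5.38
ee_pos: [0.5534, 0.0784, 0.0814]
eef_rot: [-1.57, -0.001, -0.088]
contact_force: [0.3, 0.3, -1.9]
width: 0.0129
```

Run:
```python
from h import *
import pickle
c=cam('wrist');cv2.imwrite('pics/wrist5.png',c['im']);pickle.dump(c,open('wrist5.pkl','wb'))
t=cam('side');crop(t,190,160,290,260,6,'side5');pickle.dump(t,open('side5.pkl','wb'))
s=bot.get_state();print(s['ee_pos'],s['eef_rot'],s['width'],s['clock'])
```

```text
[0.55356858 0.0784113  0.08169674] [-1.57037488 -0.00194484 -0.08839254] 0.013043986155529999 5.4833
```

View pics/wrist5.png

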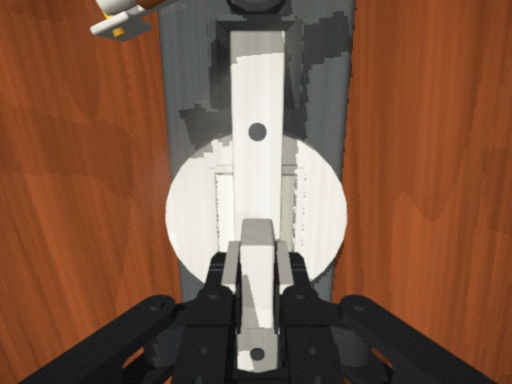

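View pics/side5.png

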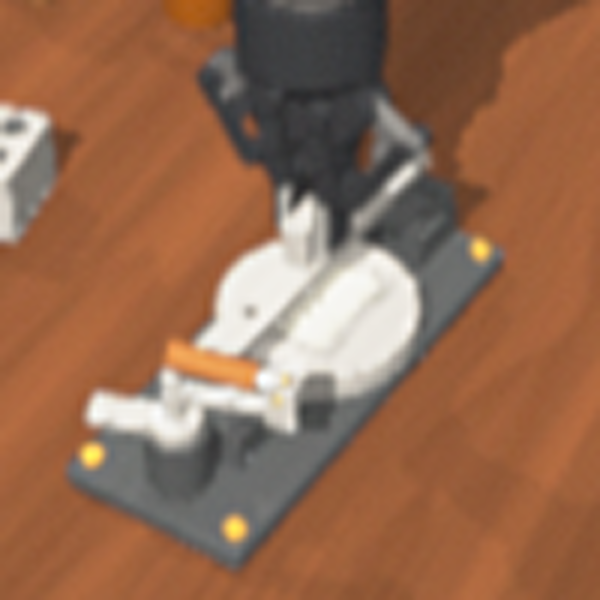

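Run:
```python
from off import *
import pickle
from scipy.optimize import least_squares
s=bot.get_state();M=R.from_euler('xyz',s["eef_rot"]).as_matrix()
c=pickle.load(open('wrist5.pkl','rb')); g=cv2.cvtColor(c['im'],cv2.COLOR_BGR2GRAY).astype(float)
crop(c,190,0,330,110,5,'w5c')
P=[]
for a in np.radians(np.r_[np.arange(-50,35,3),np.arange(146,230,3)]):
    r=np.arange(65,110,.25); x=257+r*np.cos(a);y=214+r*np.sin(a)
    v=cv2.remap(g.astype(np.float32),x.astype(np.float32)[None],y.astype(np.float32)[None],1)[0]
    d=v[8:]-v[:-8]; i=np.argmin(d); 
    if d[i]<-50: P.append((x[i+4],y[i+4]))
W=onz(c,P,.034)[:,:2]
f=least_squares(lambda q:np.hypot(*(W-q[:2]).T)-q[2],[.55,.076,.055],loss='soft_l1',f_scale=.0005)
print(len(P),f.x,np.std(f.fun)); 
z=s['ee_pos'][2]-.0045
h=onz(c,[(257.5,131.5),(257.5,353.5)],z); rel(h)
d=(np.r_[f.x[:2],0]-h.mean(0))@M; print('fixture origin minus bar centre, tool',d)
for lo,hi,rows in((150,190,range(60,150,8)),(330,365,range(20,150,8))):
    pts=[]
    for v in rows:
        w=c['im'][v,lo:hi].astype(float); k=w[:,2]-w[:,0]; k=cv2.GaussianBlur(k[None],(5,1),0)[0]; dd=np.diff(k)
        i=np.argmax(abs(dd)); pts.append((lo+i+.5,v))
    W=onz(c,pts,.016); p=np.polyfit(W[:,1],W[:,0],1); print('edge yaw',-np.arctan(p[0]),'res',np.std(W[:,0]-np.polyval(p,W[:,1])),'x at y=.0758',np.polyval(p,.0758))
```

```text
55 [0.55401523 0.07551162 0.05435259] 0.00047467698282550327
centre world [0.555  0.0766 0.0772] in tool [ 0.0015  0.0045 -0.0016] len 0.11905379640299311 ang 1.4823330195363869
fixture origin minus bar centre, tool [-0.00099235  0.07719444 -0.00124212]
edge yaw -0.08422151431315449 res 0.0001566282313846931 x at y=.0758 0.5004659025235056
edge yaw -0.0872926280021316 res 0.00021801620096031338 x at y=.0758 0.6082515068517438
```

View pics/w5c.png

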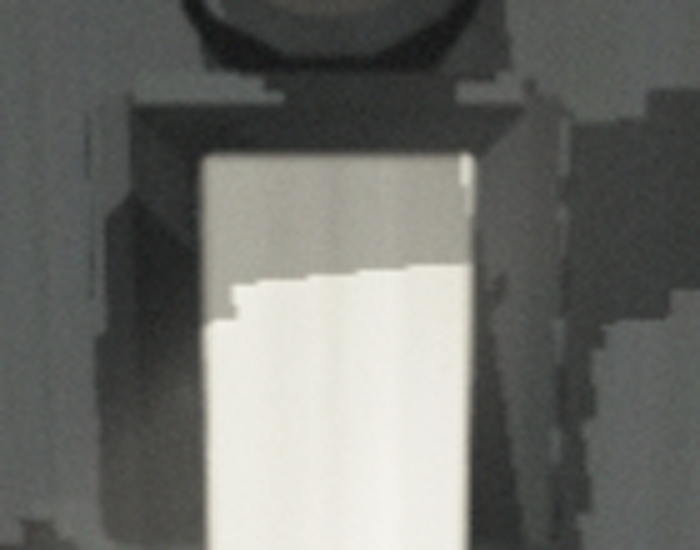

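Run:
```python
from off import *
import pickle
s=bot.get_state();M=R.from_euler('xyz',s["eef_rot"]).as_matrix()
c=pickle.load(open('wrist5.pkl','rb'))
cc=lambda x,y:(190+(x+.5)/5-.5,(y+.5)/5-.5)
w=onz(c,[cc(132,105),cc(522,105)],.05); print('wall corners',(w-s['ee_pos'])@M, np.linalg.norm(w[0]-w[1]))
b=onz(c,[cc(202,153),cc(472,153)],s['ee_pos'][2]-.0045); print('bar end',(b-s['ee_pos'])@M)
go([.55402,.07551,.06],-.0875); print(s['ee_pos'])
```

```text
wall corners [[-0.01744131  0.03170689  0.10441335]
 [ 0.01831073  0.03177641  0.10440076]] 0.035752109868216024
bar end [[-0.00916338  0.00452323  0.0973808 ]
 [ 0.01186183  0.00456412  0.09737479]]
shift [ 0.0007  0.0217 -0.0029] turn -0.0009 rows>= 0.5250483272021791 0.00714032926219943 now yaw -0.08839254115777508
[0.55356858 0.0784113  0.08169674]
```

servo_tool --series '[-0.001,0.006,-0.0008,0,-0.001,0.012,-0.0008,0,-0.001,0.017,-0.0008,0,-0.001,0.02,-0.0008,0,-0.001,0.022,-0.0008,0,-0.001,0.024,-0.0008,0,-0.001,0.025,-0.0008,0,-0.001,0.026,-0.0008,0,-0.001,0.026,-0.0008,0]'

```text
clock: 6.23
ee_pos: [0.5517, 0.0777, 0.0548]
eef_rot: [-1.571, -0.0, -0.088]
contact_force: [-4.4, -0.6, 5.9]
width: 0.0129
```

Run:
```python
from h import *
import pickle
c=cam('wrist');cv2.imwrite('pics/wrist6.png',c['im']);pickle.dump(c,open('wrist6.pkl','wb'))
for i in range(3):
    s=bot.get_state();print(s['ee_pos'],s['eef_rot'],s['contact_force'],s['clock'])
    cam('side')
```

```text
[0.55166798 0.07771091 0.05481839] [-1.57096635e+00 -1.15615856e-04 -8.80013190e-02] [-3.91841584 -1.65919226  6.78661782] 6.2833
[0.55169656 0.07772126 0.05483984] [-1.57087546e+00 -1.91585904e-04 -8.80665309e-02] [-3.72567219  0.04942341  5.91184564] 6.3333
[0.55165282 0.07771313 0.05481024] [-1.57089727e+00 -1.25560532e-04 -8.80351277e-02] [-3.61131293 -1.31751872  5.97204605] 6.3833
```

View pics/wrist6.png

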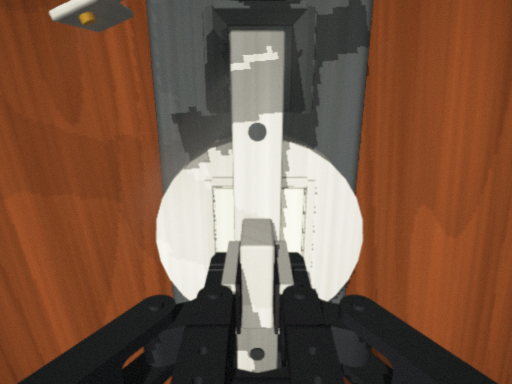

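servo_tool --series '[-0.001,0,0,0,-0.001,0,0,0,-0.001,0.0005,0,0,-0.001,0.0005,0,0]'

```text
clock: 6.77
ee_pos: [0.5513, 0.0778, 0.0548]
eef_rot: [-1.571, -0.001, -0.088]
contact_force: [-4.0, -1.4, 15.7]
width: 0.0127
```

Run:
```python
from h import *
import pickle
for i in range(2):
    s=bot.get_state();print(s['ee_pos'],s['eef_rot'],s['contact_force'],s['moment'],s['clock'])
    c=cam('wrist')
crop(c,190,0,330,110,5,'w7c');pickle.dump(c,open('wrist7.pkl','wb'))
```

```text
[0.55126974 0.07784112 0.05478149] [-1.57070413e+00 -1.25333482e-03 -8.81582415e-02] [-3.95846882 -1.44354405 15.65835285] [-0.29118074  0.85350117 -0.07264667] 6.7667
[0.55126232 0.07780235 0.05477971] [-1.57070499e+00 -1.26462043e-03 -8.82489367e-02] [-2.92959646 -1.81444799 15.46638691] [-0.23297329  0.83241611 -0.01515487] 6.8167
```

View pics/w7c.png

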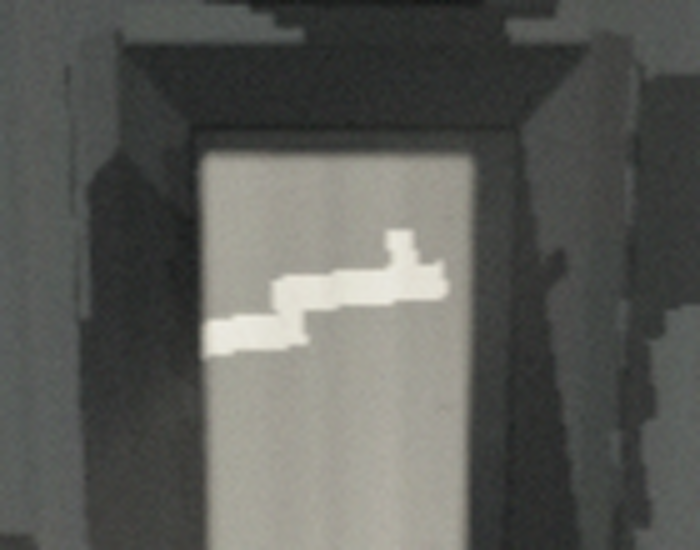

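The end of the bar is inside the saddle walls: end gap about 2 mm, left gap about 1 mm, right about 4 mm. The vertical force rises with no change in height, so it is on the floor. I recentre by 1 mm, relieve the press and release.

servo_tool --series '[0.001,-0.0007,0,0,0.001,-0.0007,0,0,0.001,-0.0007,0,0]'

```text
clock: 7.12
ee_pos: [0.5519, 0.0777, 0.0548]
eef_rot: [-1.571, -0.0, -0.088]
contact_force: [-2.1, -1.3, 7.2]
width: 0.0128
```

servo_tool --series '[0,0,0,0,0,0,0,0,0,0,0,0,0,0,0,0,0,0,0,0,0,0,0,0]' --grip 45

```text
clock: 7.62
ee_pos: [0.5517, 0.0776, 0.0545]
eef_rot: [-1.571, 0.0, -0.088]
contact_force: [0.5, -0.7, -0.3]
width: 0.0383
```

servo_tool --series '[0,-0.005,0,0,0,-0.02,0,0,0,-0.05,0,0,0,-0.08,0,0,0,-0.115,0,0,0,-0.145,0,0,0,-0.145,0,0]'

```text
clock: 8.2
ee_pos: [0.5541, 0.0784, 0.2059]
eef_rot: [-1.569, -0.008, -0.088]
contact_force: [0.3, -0.3, 0.4]
width: 0.0381
```

Run:
```python
from h import *
import pickle
c=cam('wrist');cv2.imwrite('pics/wrist8.png',c['im']);pickle.dump(c,open('wrist8.pkl','wb'))
t=cam('side');crop(t,190,160,290,260,6,'side8');pickle.dump(t,open('side8.pkl','wb'))
s=bot.get_state();print(s['ee_pos'],s['eef_rot'],s['width'],s['clock'])
```

```text
[0.55223559 0.07768821 0.20110317] [-1.5704085  -0.0027346  -0.08824789] 0.03867010873777276 8.3
```

View pics/wrist8.png

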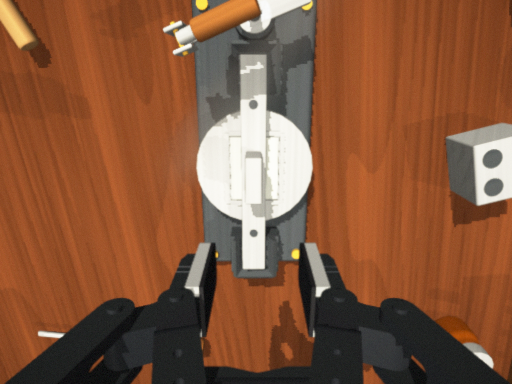

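View pics/side8.png

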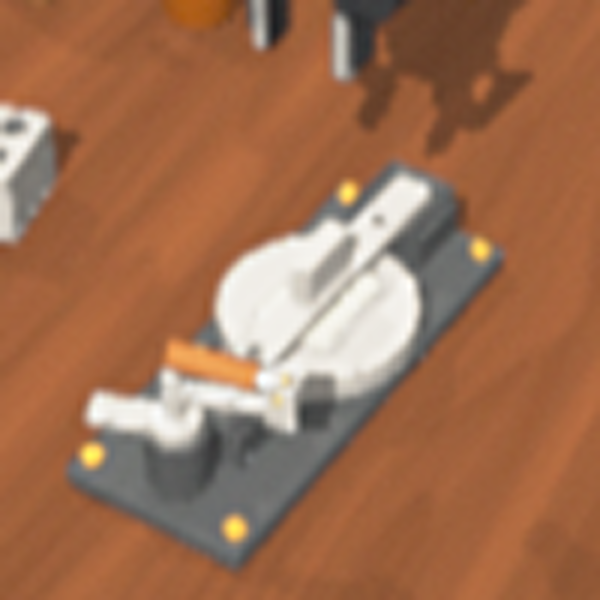

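The bar lies between both supports: wrist view holes at (253,104) and (253,233), both ends inside the saddle outlines, rib up. The plaque edges are visible at both sides. Now I check the seating and measure the handle.

Run:
```python
from off import *
import pickle
c=pickle.load(open('wrist8.pkl','rb'));t=pickle.load(open('side8.pkl','rb'))
g=cv2.cvtColor(c['im'],cv2.COLOR_BGR2GRAY)
H=[]
for u,v in((253,104),(253,233)):
    w=g[v-7:v+8,u-7:u+8]<130; y,x=np.nonzero(w); H.append((u-7+x.mean(),v-7+y.mean()))
h=onz(c,H,.05);print(H);rel(h)
crop(c,150,0,330,90,4,'w8c')
cv2.imwrite('pics/s8c.png',cv2.resize(t['im'][205:245,200:245],None,fx=14,fy=14,interpolation=cv2.INTER_CUBIC))
```

```text
[(np.float64(253.1142857142857), np.float64(103.97142857142858)), (np.float64(253.25806451612902), np.float64(232.6451612903226))]
centre world [0.5532 0.0757 0.05  ] in tool [ 0.0008  0.1511 -0.002 ] len 0.11962624906289791 ang 1.4797972946382612
```

View pics/w8c.png

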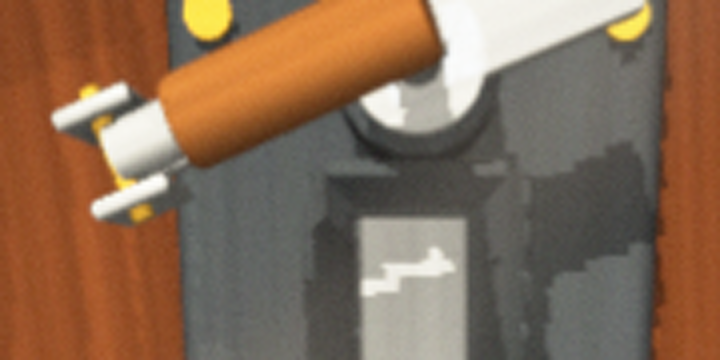

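View pics/s8c.png

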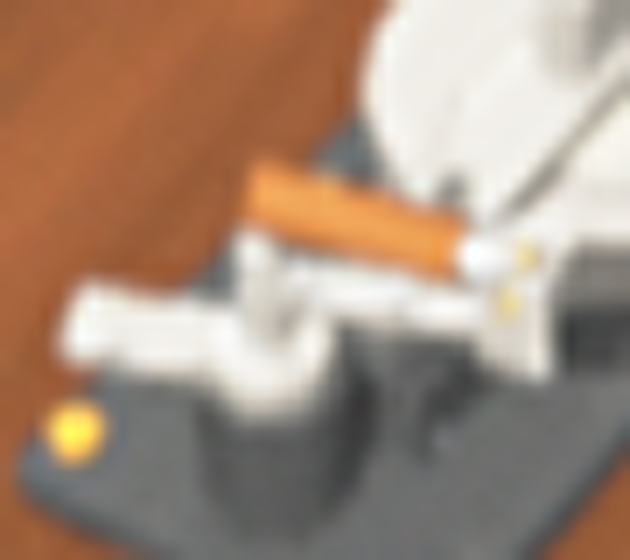

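Run:
```python
from off import *
import pickle
c=pickle.load(open('wrist8.pkl','rb'));t=pickle.load(open('side8.pkl','rb'));T=pickle.load(open('top0.pkl','rb'))
cc=lambda x,y:(150+(x+.5)/4-.5,(y+.5)/4-.5)
ss=lambda x,y:(200+(x+.5)/14-.5,205+(y+.5)/14-.5)
ff=lambda x,y:(170+(x+.5)/6-.5,160+(y+.5)/6-.5)
print('pins',onz(c,[cc(89,91),cc(142,213)],.094),onz(c,[cc(115.5,152)],.094))
print('far end',tri(c,cc(433,22),s:=t,ss(262,190)))
print('far end top',tri(T,ff(88,174),t,ss(262,190)))
print('near end',tri(c,cc(185,125),t,ss(455,255)))
yaw=-.088; ax=np.array([.5536,.0757])+.128*np.array([-np.sin(yaw),np.cos(yaw)]);print('axis',ax)
```

```text
pins [[0.50967726 0.19711718 0.094     ]
 [0.51564926 0.17726871 0.094     ]] [[0.51262869 0.18730931 0.094     ]]
far end (array([0.56660779, 0.20024927, 0.10220515]), np.float64(0.003019032792535475))
far end top (array([0.56142028, 0.20377772, 0.1074742 ]), np.float64(0.0016295547454085))
near end (array([0.52483591, 0.19039172, 0.09367547]), np.float64(0.0002631615472624709))
axis [0.56484947 0.2032047 ]
```

```bash
python3 -c "
from h import *
go([.5523,.1993,.16],1.864)"
```

```text
shift [-0.0108  0.0411  0.1211] turn -1.9522 rows>= 3.0784215369078107 15.617983145078284 now yaw -0.08824789313478543
```

servo_tool --series '[-0.011,0,0.03,-0.12,-0.011,0,0.06,-0.24,-0.011,0,0.09,-0.36,-0.011,0,0.121,-0.48,-0.011,0,0.121,-0.6,-0.011,0,0.121,-0.72,-0.011,0,0.121,-0.84,-0.011,0,0.121,-0.96,-0.011,0,0.121,-1.08,-0.011,0,0.121,-1.2,-0.011,0,0.121,-1.32,-0.011,0,0.121,-1.44,-0.011,0,0.121,-1.56,-0.011,0,0.121,-1.68,-0.011,0,0.121,-1.8,-0.011,0,0.121,-1.9,-0.011,0.02,0.121,-1.952,-0.011,0.041,0.121,-1.952,-0.011,0.041,0.121,-1.952,-0.011,0.041,0.121,-1.952]'

```text
clock: 9.97
ee_pos: [0.5503, 0.1989, 0.1573]
eef_rot: [-1.568, -0.001, 1.864]
contact_force: [0.2, 0.6, 0.0]
width: 0.0382
```

Run:
```python
from h import *
import pickle
c=cam('wrist');cv2.imwrite('pics/wrist9.png',c['im']);pickle.dump(c,open('wrist9.pkl','wb'))
s=bot.get_state();print(s['ee_pos'],s['eef_rot'],s['qpos'],s['clock'])
go([.5523,.1993,.082],1.864)
```

```text
[0.55098678 0.19932462 0.15845514] [-1.56951664e+00 -5.59420244e-04  1.86390171e+00] [ 0.19017313  0.4834148  -0.83365678  1.83931985  0.418586    1.00576596
  1.04695435] 10.0167
shift [-0.0004  0.0765 -0.0013] turn -0.0001 rows>= 1.8337270380856212 0.000786343202353379 now yaw 1.863901707099706
```

View pics/wrist9.png

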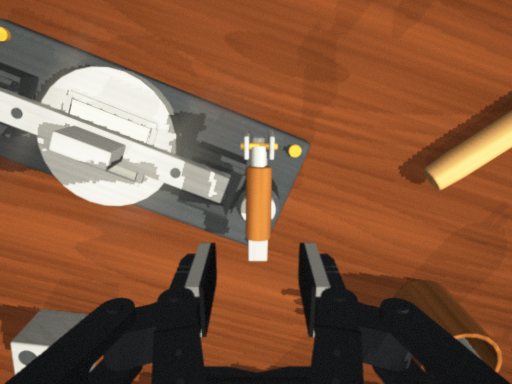

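The handle stands vertically in the picture at column 258, between the fingers, with the hinge at (259,147). It is well aligned. Next I measure it in the tool frame.

Run:
```python
from h import *
import pickle
s=bot.get_state();M=R.from_euler('xyz',s["eef_rot"]).as_matrix()
c=pickle.load(open('wrist9.pkl','rb'))
for n,uv,z in(('hinge',(258.5,146.5),.094),('near',(258.5,168),.104),('far',(258.3,240),.110),('farlow',(258.3,240),.1)):
    w=onz(c,[uv],z);print(n,w,(w-s['ee_pos'])@M)
```

```text
hinge [[0.51285882 0.18698222 0.094     ]] [[-0.00083589  0.0645059   0.03998538]]
near [[0.52316748 0.19005369 0.104     ]] [[-0.00086827  0.05449212  0.02924175]]
far [[0.56521311 0.20262663 0.11      ]] [[-0.00097629  0.04843591 -0.01463563]]
farlow [[0.57007408 0.20414106 0.1       ]] [[-0.0009365   0.05842941 -0.01973963]]
```

servo_tool --series '[-0.0015,0.03,-0.001,0,-0.0015,0.055,-0.001,0,-0.0015,0.07,-0.001,0,-0.0015,0.076,-0.001,0,-0.0015,0.076,-0.001,0,-0.0015,0.076,-0.001,0]'

```text
clock: 10.52
ee_pos: [0.5532, 0.1985, 0.0836]
eef_rot: [-1.572, -0.0, 1.864]
contact_force: [0.1, 0.1, 0.2]
width: 0.0386
```

servo_tool --series '[0,0,0,0,0,0,0,0,0,0,0,0,0,0,0,0,0,0,0,0,0,0,0,0]' --grip 0 --grip_force 25

```text
clock: 11.02
ee_pos: [0.553, 0.1996, 0.0838]
eef_rot: [-1.573, -0.002, 1.865]
contact_force: [-0.5, 6.2, 2.3]
width: 0.015
```

Run:
```python
from h import *
c=cam('wrist');cv2.imwrite('pics/wrist10.png',c['im'])
s=bot.get_state();print(s['ee_pos'],s['eef_rot'],s['contact_force'],s['width'])
f0=.15
for f in np.linspace(f0,1.6,13): print(round(f,3),round(.042*(np.cos(f0)-np.cos(f)),4),round(-.042*(np.sin(f)-np.sin(f0)),4))
```

```text
[0.55298572 0.19957913 0.08378506] [-1.57286531e+00 -1.50217933e-03  1.86496854e+00] [-1.63941539  6.55216722  1.3231334 ] 0.014694219784939252
0.15 0.0 -0.0
0.271 0.0011 -0.005
0.392 0.0027 -0.0098
0.513 0.0049 -0.0143
0.633 0.0077 -0.0186
0.754 0.0109 -0.0225
0.875 0.0146 -0.026
0.996 0.0187 -0.029
1.117 0.0231 -0.0315
1.238 0.0278 -0.0334
1.358 0.0327 -0.0348
1.479 0.0377 -0.0355
1.6 0.0428 -0.0357
```

View pics/wrist10.png

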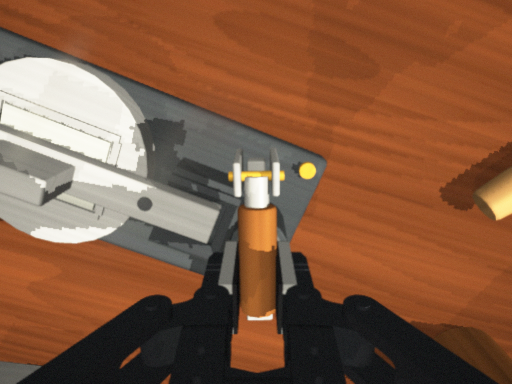

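servo_tool --series '[0.001,-0.005,0.001,0,0.001,-0.01,0.003,0,0.001,-0.0143,0.005,0,0.001,-0.0186,0.008,0,0.001,-0.0225,0.011,0,0.001,-0.026,0.0146,0,0.001,-0.029,0.0187,0,0.001,-0.0315,0.023,0,0.001,-0.0334,0.0278,0,0.001,-0.0348,0.0327,0,0.001,-0.0355,0.0377,0,0.001,-0.0355,0.042,0,0.001,-0.0355,0.042,0,0.001,-0.0355,0.042,0]'

```text
clock: 12.23
ee_pos: [0.5133, 0.1872, 0.1195]
eef_rot: [-1.574, 0.0, 1.864]
contact_force: [4.2, 3.1, 7.3]
width: 0.0147
```

Run:
```python
from h import *
c=cam('wrist');cv2.imwrite('pics/wrist11.png',c['im'])
t=cam('side');crop(t,190,160,290,260,6,'side11')
s=bot.get_state();print(s['ee_pos'],s['eef_rot'],s['contact_force'],s['width'],s['clock'])
```

```text
[0.51337471 0.18726823 0.11941609] [-1.57373757e+00  1.29394944e-05  1.86375096e+00] [3.6098607  2.35215001 8.60732031] 0.0144699613784596 12.3333
```

View pics/wrist11.png

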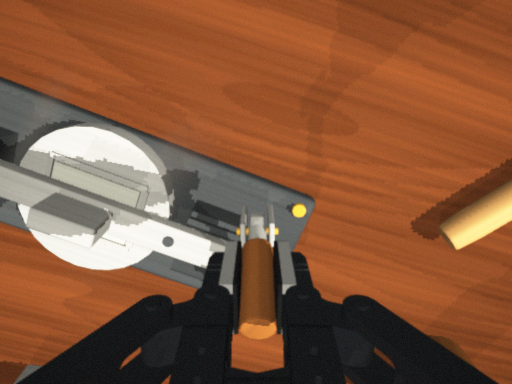

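View pics/side11.png

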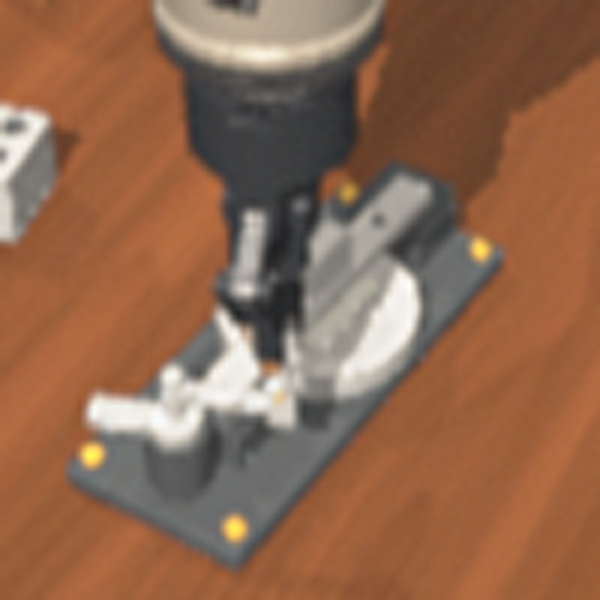

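Run:
```python
from h import *
c=cam('wrist')
h=np.array([.5128,.187,.094]);u=np.array([-.957,-.29,0])
for f in(1.2,1.4,1.57,1.65):
    d=-u*np.cos(f)+np.array([0,0,np.sin(f)]); print(f,proj(c,[h,h+.012*d,h+.058*d]).round(1).tolist())
```

```text
1.2 [[259.6, 231.7], [259.8, 249.1], [260.6, 336.5]]
1.4 [[259.6, 231.7], [259.8, 245.7], [260.7, 319.3]]
1.57 [[259.6, 231.7], [259.8, 242.2], [260.8, 299.6]]
1.65 [[259.6, 231.7], [259.8, 240.5], [260.8, 288.9]]
```

Handle base is at (258,240) and its end cap at about (258,329), which corresponds to a fold of about 1.3 rad. It is not fully up, so I push further along the arm.

servo_tool --series '[0,0,0.002,0,0,0,0.004,0,0,0,0.006,0,0,0,0.008,0,0,0,0.01,0,0,0,0.01,0]'

```text
clock: 12.88
ee_pos: [0.5022, 0.1834, 0.1183]
eef_rot: [-1.57, 0.001, 1.864]
contact_force: [-0.7, -0.5, 0.2]
width: 0.0004
```

Run:
```python
from h import *
c=cam('wrist');crop(c,180,180,340,384,3,'w12')
s=bot.get_state();print(s['ee_pos'],s['contact_force'],s['clock'])
h=np.array([.5128,.187,.094]);u=np.array([-.957,-.29,0])
for f in(1.2,1.4,1.57):
    d=-u*np.cos(f)+np.array([0,0,np.sin(f)]); print(f,proj(c,[h,h+.012*d,h+.058*d]).round(1).tolist())
```

```text
[0.50229432 0.18337992 0.11822067] [-1.30217975 -0.10446081  1.83206348] 12.9333
1.2 [[260.6, 252.4], [260.8, 270.5], [261.7, 361.0]]
1.4 [[260.6, 252.4], [260.8, 267.3], [261.9, 345.3]]
1.57 [[260.6, 252.4], [260.8, 264.0], [262.0, 326.8]]
```

View pics/w12.png

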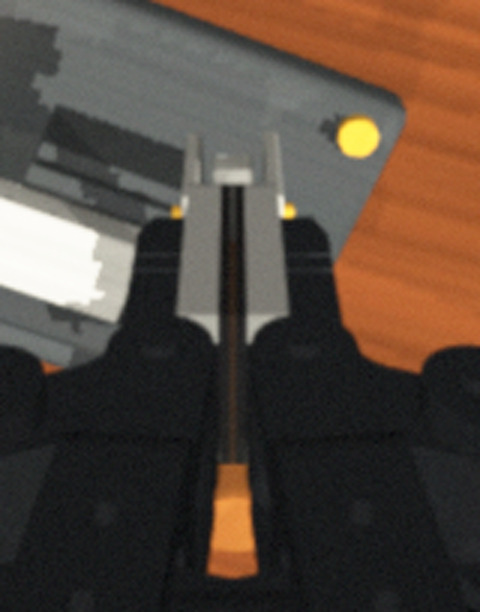

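The fingers slipped off in front of the handle; they are now shut and the handle is leaning behind them. I rise straight up, look, and re-grip.

servo_tool --series '[0,-0.01,0.002,0,0,-0.03,0.002,0,0,-0.06,0.002,0,0,-0.09,0.002,0,0,-0.11,0.002,0,0,-0.11,0.002,0,0,-0.11,0.002,0]'

```text
clock: 13.52
ee_pos: [0.5011, 0.1833, 0.2294]
eef_rot: [-1.573, 0.001, 1.863]
contact_force: [-0.1, -0.9, -0.7]
width: 0.0
```

servo_tool --series '[0,0,-0.01,0,0,0,-0.01,0,0,0,-0.01,0,0,0,-0.01,0]' --grip 50

```text
clock: 13.85
ee_pos: [0.5099, 0.1863, 0.2272]
eef_rot: [-1.569, -0.001, 1.864]
contact_force: [0.0, 0.3, 0.2]
width: 0.0424
```

Run:
```python
from h import *
import pickle
c=cam('wrist');cv2.imwrite('pics/wrist13.png',c['im']);pickle.dump(c,open('wrist13.pkl','wb'))
t=cam('side');crop(t,190,160,290,260,6,'side13');pickle.dump(t,open('side13.pkl','wb'))
s=bot.get_state();print(s['ee_pos'],s['contact_force'],s['clock'])
h=np.array([.5128,.187,.094]);u=np.array([-.957,-.29,0])
for f in(1.,1.2,1.4,1.57):
    d=-u*np.cos(f)+np.array([0,0,np.sin(f)]); print(f,proj(c,[h,h+.058*d]).round(1).tolist(),((proj(t,[h,h+.058*d])-[190,160])*6).round(0).tolist())
```

```text
[0.50997193 0.18630728 0.22754103] [ 0.04188719 -0.10690832 -0.22056652] 13.95
1.0 [[258.5, 179.3], [258.8, 239.9]] [[277.0, 380.0], [210.0, 299.0]]
1.2 [[258.5, 179.3], [258.8, 230.1]] [[277.0, 380.0], [231.0, 293.0]]
1.4 [[258.5, 179.3], [258.9, 217.4]] [[277.0, 380.0], [254.0, 292.0]]
1.57 [[258.5, 179.3], [258.9, 204.5]] [[277.0, 380.0], [274.0, 293.0]]
```

View pics/wrist13.png

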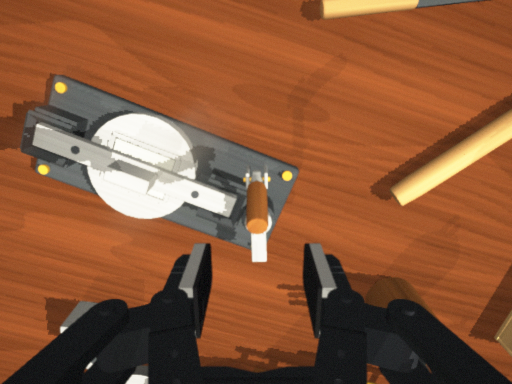

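View pics/side13.png

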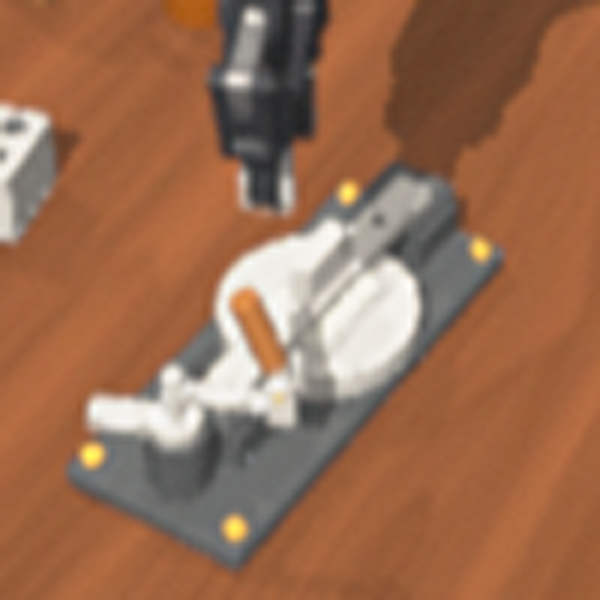

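The handle is at about 1.25 rad (wrist view cap at (257,227)). I shut the fingers, come down on the axis side of the handle and push it to its stop.

servo_tool --series '[0,0,-0.03,0,0,0,-0.043,0,0,0,-0.043,0,0,0,-0.043,0,0,0.03,-0.043,0,0,0.06,-0.043,0,0,0.085,-0.043,0,0,0.0975,-0.043,0,0,0.0975,-0.043,0,0,0.0975,-0.043,0]' --grip 0

```text
clock: 14.78
ee_pos: [0.5512, 0.1989, 0.1311]
eef_rot: [-1.57, -0.0, 1.864]
contact_force: [0.2, -0.3, -0.3]
width: -0.0001
```

Run:
```python
from h import *
c=cam('wrist');cv2.imwrite('pics/wrist14.png',c['im'])
s=bot.get_state();print(s['ee_pos'],s['contact_force'],s['clock'],s['width'])
```

```text
[0.55179651 0.19909993 0.13185405] [-0.39355884 -0.48892465  1.15009864] 14.8333 2.5802026903362485e-06
```

View pics/wrist14.png

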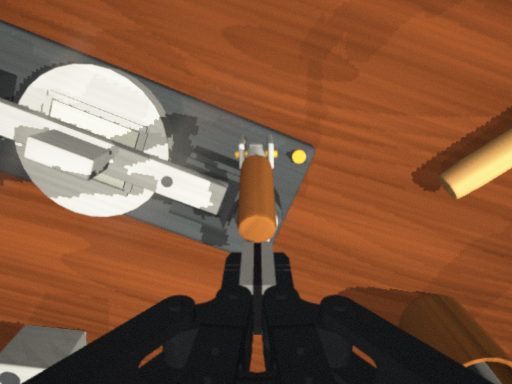

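servo_tool --series '[0,0,0.004,0,0,0,0.008,0,0,0,0.012,0,0,0,0.016,0,0,0,0.019,0,0,0,0.021,0,0,0,0.023,0,0,0,0.025,0,0,0,0.025,0]'

```text
clock: 15.58
ee_pos: [0.5291, 0.1918, 0.131]
eef_rot: [-1.574, -0.001, 1.864]
contact_force: [10.6, 2.8, -6.7]
width: -0.0001
```

Run:
```python
from h import *
c=cam('wrist');cv2.imwrite('pics/wrist15.png',c['im'])
t=cam('side');crop(t,190,160,290,260,6,'side15')
s=bot.get_state();print(s['ee_pos'],s['contact_force'],s['clock'],s['width'])
h=np.array([.5128,.187,.094]);u=np.array([-.957,-.29,0])
for f in(1.2,1.4,1.57):
    d=-u*np.cos(f)+np.array([0,0,np.sin(f)]); print(f,proj(c,[h,h+.058*d]).round(1).tolist(),((proj(t,[h,h+.058*d])-[190,160])*6).round(0).tolist())
```

```text
[0.52907217 0.19185506 0.13090024] [11.62211278  3.26230482 -4.31559803] 15.6833 8.460781848329345e-05
1.2 [[259.9, 195.6], [260.9, 285.9]] [[277.0, 380.0], [231.0, 293.0]]
1.4 [[259.9, 195.6], [261.1, 266.9]] [[277.0, 380.0], [254.0, 292.0]]
1.57 [[259.9, 195.6], [261.2, 246.3]] [[277.0, 380.0], [274.0, 293.0]]
```

View pics/wrist15.png

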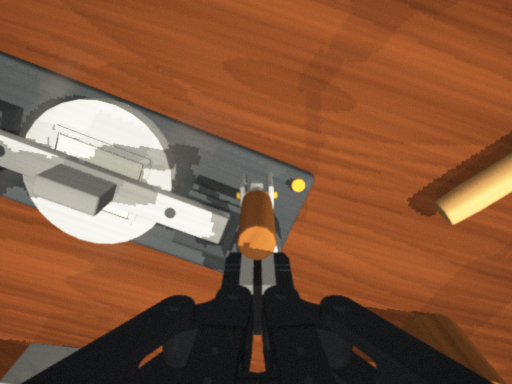

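View pics/side15.png

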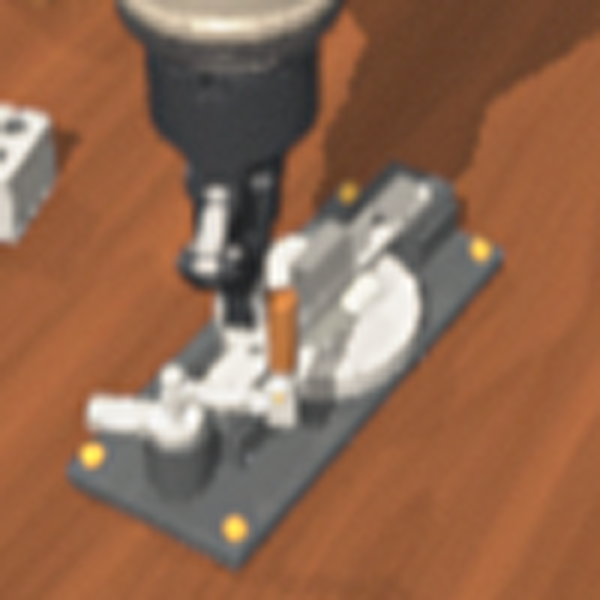

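The side view shows the handle standing straight (cap at (282,297) against a predicted (274,293) for 1.57) with 12 N at the stop. I rise, open, and come down around the standing handle.

servo_tool --series '[0,0,-0.008,0,0,-0.03,-0.008,0,0,-0.065,-0.008,0,0,-0.085,-0.008,0,0,-0.085,-0.008,0]'

```text
clock: 16.1
ee_pos: [0.5368, 0.195, 0.2197]
eef_rot: [-1.576, -0.0, 1.864]
contact_force: [-0.7, 0.8, -0.3]
width: 0.0
```

servo_tool --series '[0,0,0,0,0,0,0.01,0,0,0,0.022,0,0,0,0.022,0,0,0,0.022,0,0,0,0.022,0]' --grip 50

```text
clock: 16.6
ee_pos: [0.514, 0.1871, 0.2151]
eef_rot: [-1.57, -0.0, 1.864]
contact_force: [-0.7, -0.3, -0.1]
width: 0.0429
```

Run:
```python
from h import *
c=cam('wrist');cv2.imwrite('pics/wrist16.png',c['im'])
s=bot.get_state();print(s['ee_pos'],s['contact_force'],s['clock'],s['width'])
h=np.array([.5128,.187,.094]);u=np.array([-.957,-.29,0])
for f in(1.2,1.4,1.57):
    d=-u*np.cos(f)+np.array([0,0,np.sin(f)]); print(f,proj(c,[h,h+.058*d]).round(1).tolist())
go([.5128,.187,.113],1.864)
```

```text
[0.51420435 0.18728269 0.21514619] [ 0.50249829 -0.28371544  0.70279798] 16.65 0.042763086355829934
1.2 [[259.2, 178.7], [259.6, 232.3]]
1.4 [[259.2, 178.7], [259.7, 218.8]]
1.57 [[259.2, 178.7], [259.7, 205.2]]
shift [1.000e-04 1.021e-01 1.400e-03] turn -0.0002 rows>= 2.4497897246807567 0.0019073947527843416 now yaw 1.8637615756559018
```

View pics/wrist16.png

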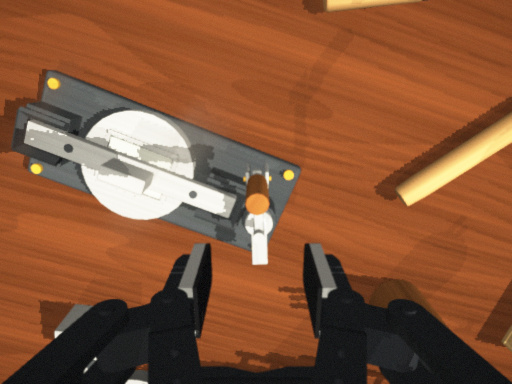

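The cap is at (257,203), so the handle is upright (prediction for 1.57: (260,205)). I descend and grip.

servo_tool --series '[-0.001,0.035,0.0015,0,-0.001,0.07,0.0015,0,-0.001,0.09,0.0015,0,-0.001,0.102,0.0015,0,-0.001,0.102,0.0015,0,-0.001,0.102,0.0015,0]'

```text
clock: 17.15
ee_pos: [0.5132, 0.1865, 0.1138]
eef_rot: [-1.57, -0.001, 1.864]
contact_force: [0.2, 1.6, 0.0]
width: 0.0427
```

servo_tool --series '[0,0,0,0,0,0,0,0,0,0,0,0,0,0,0,0,0,0,0,0,0,0,0,0]' --grip 0 --grip_force 30

```text
clock: 17.65
ee_pos: [0.5138, 0.1864, 0.1149]
eef_rot: [-1.573, 0.0, 1.864]
contact_force: [-0.4, -0.9, 6.9]
width: 0.0151
```

Run:
```python
from h import *
c=cam('wrist');cv2.imwrite('pics/wrist17.png',c['im'])
s=bot.get_state();print(s['ee_pos'],s['contact_force'],s['clock'],s['width'],s['eef_rot'])
# arc: series in tool frame at start, axis at tool z = -.055 (x=+off)
p=s['ee_pos'][:2]; ax=np.array([.5642,.2032]); v=p-ax; r=np.hypot(*v); a0=np.arctan2(v[1],v[0]); print('r',r,'ang',a0)
goal=np.arctan2(np.cos(-.088),-np.sin(-.088)); tot=(a0-goal)%(2*np.pi); print('to turn',tot)
x=R.from_euler('xyz',s['eef_rot']).as_matrix()
rows=[]
for t in np.linspace(0,tot+.05,31)[1:]:
    q=ax+r*np.array([np.cos(a0-t),np.sin(a0-t)]); d=np.r_[q-p,0]@x; rows.append((d[0].round(4),d[2].round(4),round(t,3)))
print(rows)
```

```text
[0.51376135 0.18640339 0.11486181] [-1.30887131  0.76295124  7.04018942] 17.7 0.015010591934293126 [-1.57297255e+00  1.10359588e-04  1.86382857e+00]
r 0.05316186291138931 ang -2.820132444997468
to turn 1.9802565353872215
[(np.float64(0.0036), np.float64(-0.0), np.float64(0.068)), (np.float64(0.0072), np.float64(-0.0003), np.float64(0.135)), (np.float64(0.0107), np.float64(-0.0008), np.float64(0.203)), (np.float64(0.0143), np.float64(-0.0015), np.float64(0.271)), (np.float64(0.0177), np.float64(-0.0025), np.float64(0.338)), (np.float64(0.0211), np.float64(-0.0037), np.float64(0.406)), (np.float64(0.0244), np.float64(-0.0052), np.float64(0.474)), (np.float64(0.0276), np.float64(-0.0068), np.float64(0.541)), (np.float64(0.0307), np.float64(-0.0087), np.float64(0.609)), (np.float64(0.0336), np.float64(-0.0108), np.float64(0.677)), (np.float64(0.0364), np.float64(-0.013), np.float64(0.744)), (np.float64(0.039), np.float64(-0.0155), np.float64(0.812)), (np.float64(0.0415), np.float64(-0.0181), np.float64(0.88)), (np.float64(0.0438), np.float64(-0.0209), np.float64(0.947)), (np.float64(0.04
[... 270 characters left out ...]
), np.float64(1.286)), (np.float64(0.0531), np.float64(-0.0402), np.float64(1.354)), (np.float64(0.0538), np.float64(-0.0437), np.float64(1.421)), (np.float64(0.0543), np.float64(-0.0473), np.float64(1.489)), (np.float64(0.0546), np.float64(-0.0509), np.float64(1.557)), (np.float64(0.0547), np.float64(-0.0545), np.float64(1.624)), (np.float64(0.0544), np.float64(-0.0581), np.float64(1.692)), (np.float64(0.054), np.float64(-0.0616), np.float64(1.76)), (np.float64(0.0533), np.float64(-0.0652), np.float64(1.827)), (np.float64(0.0524), np.float64(-0.0686), np.float64(1.895)), (np.float64(0.0512), np.float64(-0.072), np.float64(1.963)), (np.float64(0.0498), np.float64(-0.0754), np.float64(2.03))]
```

View pics/wrist17.png

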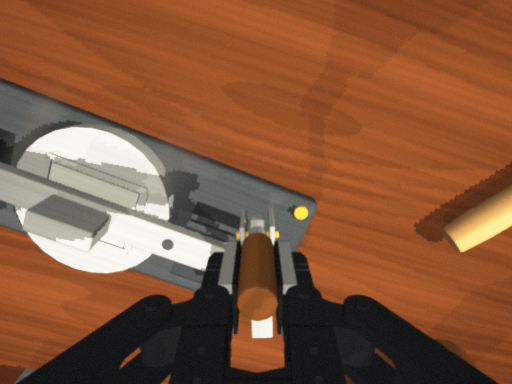

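The handle is gripped upright (cap at (258,303)). I turn the crank along the arc, turning the tool with it.

servo_tool --series '[0.0036,0,0,0.068,0.0072,0,-0.0003,0.135,0.0107,0,-0.0008,0.203,0.0143,0,-0.0015,0.271,0.0177,0,-0.0025,0.338,0.0211,0,-0.0037,0.406,0.0244,0,-0.0052,0.474,0.0276,0,-0.0068,0.541,0.0307,0,-0.0087,0.609,0.0336,0,-0.0108,0.677,0.0336,0,-0.0108,0.677]'

```text
clock: 18.62
ee_pos: [0.5144, 0.2222, 0.1149]
eef_rot: [-1.572, -0.001, 1.183]
contact_force: [-1.2, 0.9, 6.1]
width: 0.015
```

Run:
```python
from h import *
c=cam('wrist');cv2.imwrite('pics/wrist18.png',c['im'])
s=bot.get_state();print(s['ee_pos'],s['contact_force'],s['clock'],s['width'],s['eef_rot'])
p=s['ee_pos'][:2]; ax=np.array([.5642,.2032]); v=p-ax; r=np.hypot(*v); a0=np.arctan2(v[1],v[0]); print('r',r,'ang',a0)
tot=(a0-(np.pi/2-.088))%(2*np.pi); print('to turn',tot)
x=R.from_euler('xyz',s['eef_rot']).as_matrix();r2=.054
for t in np.linspace(0,tot+.06,20)[1:]:
    q=ax+r2*np.array([np.cos(a0-t),np.sin(a0-t)]); d=np.r_[q-p,0]@x; print(d[0].round(4),0,d[2].round(4),round(t,3),sep=', ',end=', ')
```

```text
[0.51435098 0.22212763 0.11490523] [-0.95774224  0.20844192  7.08721913] 18.6667 0.015073387481403341 [-1.57246442 -0.00160147  1.18587249]
r 0.05332148104901819 ang 2.778708508209042
to turn 1.2959121814141454
0.0038, 0, 0.0006, 0.071, 0.0077, 0, 0.0003, 0.143, 0.0115, 0, -0.0003, 0.214, 0.0152, 0, -0.0012, 0.285, 0.0189, 0, -0.0023, 0.357, 0.0225, 0, -0.0037, 0.428, 0.026, 0, -0.0053, 0.5, 0.0293, 0, -0.0072, 0.571, 0.0326, 0, -0.0094, 0.642, 0.0356, 0, -0.0117, 0.714, 0.0385, 0, -0.0143, 0.785, 0.0412, 0, -0.017, 0.856, 0.0437, 0, -0.02, 0.928, 0.0459, 0, -0.0231, 0.999, 0.048, 0, -0.0264, 1.07, 0.0498, 0, -0.0298, 1.142, 0.0513, 0, -0.0333, 1.213, 0.0526, 0, -0.0369, 1.285, 0.0537, 0, -0.0406, 1.356,
```

View pics/wrist18.png

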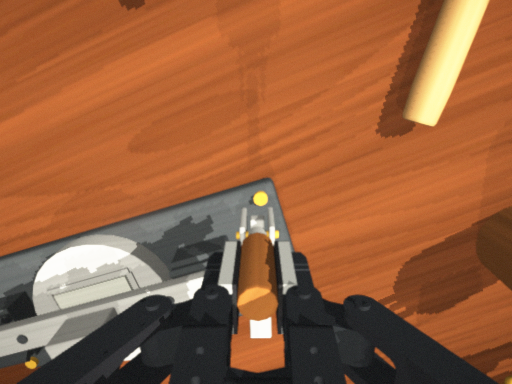

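The crank turns with the tool; the handle is still standing between the pads (cap (257,302)). I continue to just short of the stop, then look.

servo_tool --series '[0.0038,0,0.0006,0.071,0.0077,0,0.0003,0.143,0.0115,0,-0.0003,0.214,0.0152,0,-0.0012,0.285,0.0189,0,-0.0023,0.357,0.0225,0,-0.0037,0.428,0.026,0,-0.0053,0.5,0.0293,0,-0.0072,0.571,0.0326,0,-0.0094,0.642,0.0356,0,-0.0117,0.714,0.0385,0,-0.0143,0.785,0.0412,0,-0.017,0.856,0.0437,0,-0.02,0.928,0.0459,0,-0.0231,0.999,0.048,0,-0.0264,1.07,0.0498,0,-0.0298,1.142,0.0513,0,-0.0333,1.213,0.0526,0,-0.0369,1.285,0.0526,0,-0.0369,1.285,0.0526,0,-0.0369,1.285]'

```text
clock: 20.33
ee_pos: [0.5682, 0.2564, 0.1149]
eef_rot: [-1.57, -0.002, -0.099]
contact_force: [-1.2, -1.6, 6.7]
width: 0.015
```

Run:
```python
from h import *
c=cam('wrist');cv2.imwrite('pics/wrist19.png',c['im'])
t=cam('side');crop(t,190,160,290,260,6,'side19')
s=bot.get_state();print(s['ee_pos'],s['contact_force'],s['moment'],s['clock'],s['width'],s['eef_rot'])
p=s['ee_pos'][:2]; ax=np.array([.5642,.2032]); v=p-ax; r=np.hypot(*v); a0=np.arctan2(v[1],v[0]); print('r',r,'ang',a0,'left',a0-(np.pi/2-.088))
```

```text
[0.5682096  0.25640866 0.11493446] [-0.83582111 -1.39708067  6.83092238] [-0.32134654  0.21688613 -0.15278632] 20.4333 0.015570662431634285 [-1.56986304 -0.00160838 -0.09852011]
r 0.05335952250642057 ang 1.49558223675149 left 0.012785909956593455
```

View pics/wrist19.png

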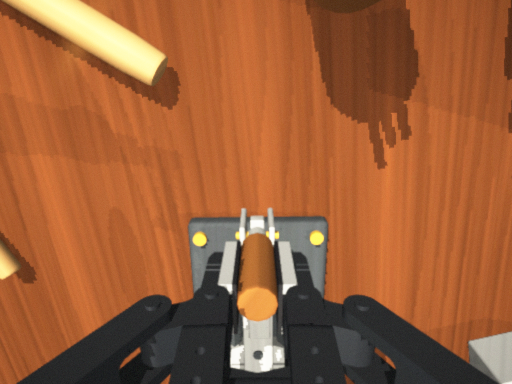

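View pics/side19.png

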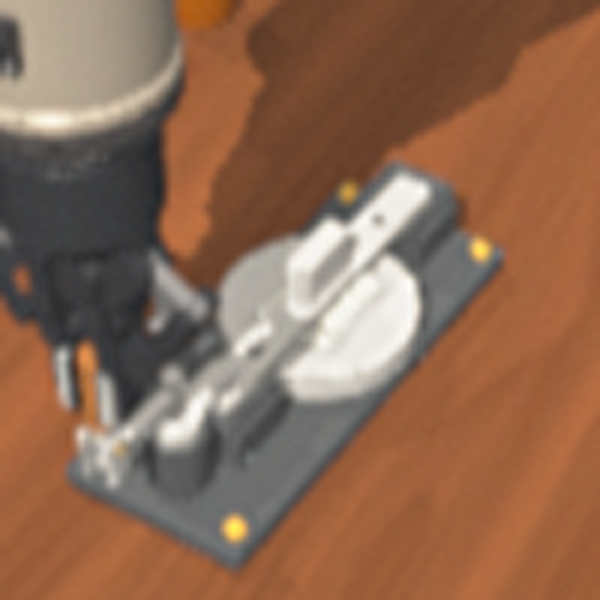

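It is almost at the stop: handle upright, and the tongue over the bar in the side view. I push a few mm more and watch the force.

servo_tool --series '[0.001,0,0,0,0.002,0,0,0,0.003,0,0,0,0.004,0,0,0,0.004,0,0,0]'

```text
clock: 20.85
ee_pos: [0.5694, 0.2566, 0.1147]
eef_rot: [-1.571, 0.003, -0.097]
contact_force: [-18.1, -1.6, 17.6]
width: 0.0149
```

Run:
```python
from h import *
s=bot.get_state();print(s['ee_pos'],s['contact_force'],s['moment'],s['clock'])
```

```text
[0.56939777 0.25662099 0.11469318] [-18.13564124  -1.56935767  17.60537603] [-0.40494687  4.0510788  -0.04498805] 20.85
```

The force rises to 18 N after about 1 mm, so the crank is at its stop. I relax, release and rise.

servo_tool --series '[-0.0025,0,0,0,-0.0025,0,0,0,-0.0025,0,0,0]'

```text
clock: 21.1
ee_pos: [0.5688, 0.2565, 0.1149]
eef_rot: [-1.57, -0.0, -0.098]
contact_force: [-6.4, -0.6, 8.5]
width: 0.015
```

servo_tool --series '[0,0,0,0,0,0,0,0,0,0,0,0,0,0,0,0,0,0,0,0]' --grip 50

```text
clock: 21.52
ee_pos: [0.5691, 0.2561, 0.1137]
eef_rot: [-1.571, -0.0, -0.098]
contact_force: [0.2, 0.3, 1.9]
width: 0.0421
```

servo_tool --series '[0,-0.01,0,0,0,-0.03,0,0,0,-0.06,0,0,0,-0.09,0,0,0,-0.12,0,0,0,-0.14,-0.05,0,0,-0.15,-0.09,0,0,-0.15,-0.13,0,0,-0.15,-0.16,0,0,-0.15,-0.16,0,0,-0.15,-0.16,0]'

```text
clock: 22.43
ee_pos: [0.5535, 0.0942, 0.2647]
eef_rot: [-1.571, -0.001, -0.102]
contact_force: [-0.1, 1.4, 0.4]
width: 0.0426
```

Run:
```python
from h import *
import pickle
c=cam('wrist');cv2.imwrite('pics/wrist20.png',c['im']);pickle.dump(c,open('wrist20.pkl','wb'))
t=cam('side');crop(t,190,160,290,260,6,'side20')
s=bot.get_state();print(s['ee_pos'],s['contact_force'],s['clock'])
ax=np.array([.5642,.2032]);u=np.array([.088,.996,0]);h=np.r_[ax,.094]+.055*u
for f in(1.2,1.4,1.57):
    d=-u*np.cos(f)+np.array([0,0,np.sin(f)]); print(f,proj(c,[h,h+.058*d]).round(1).tolist(),((proj(t,[h,h+.058*d])-[190,160])*6).round(0).tolist())
```

```text
[0.55341368 0.09745159 0.26423267] [-0.14775579  0.48016868 -0.687739  ] 22.5333
1.2 [[253.1, -36.9], [252.9, -25.4]] [[99.0, 437.0], [118.0, 328.0]]
1.4 [[253.1, -36.9], [252.5, -46.4]] [[99.0, 437.0], [102.0, 338.0]]
1.57 [[253.1, -36.9], [252.2, -64.6]] [[99.0, 437.0], [89.0, 350.0]]
```

View pics/wrist20.png

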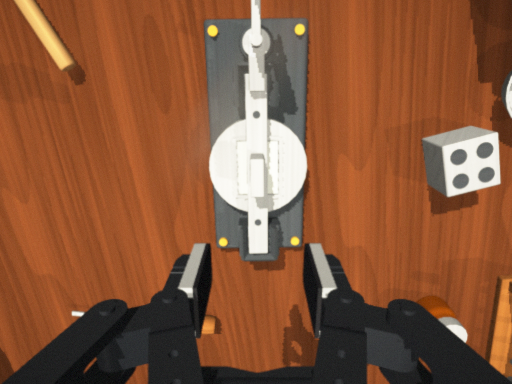

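View pics/side20.png

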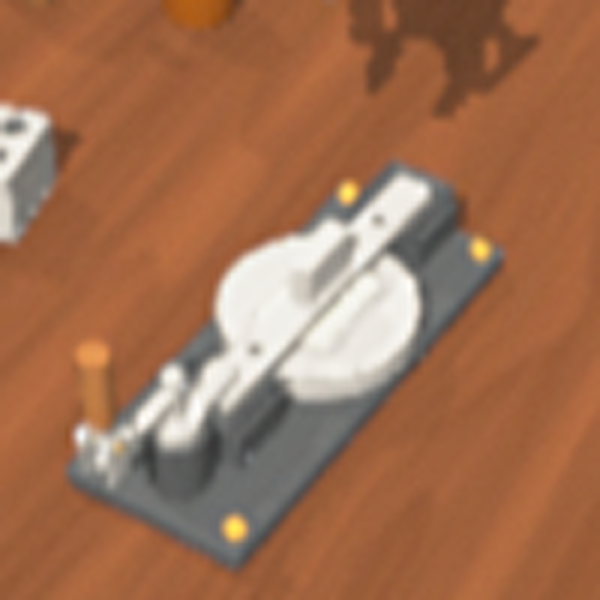

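Side view: the handle stands (cap (93,352); prediction for 1.57 is (89,350)). Wrist view: the tongue at (257,85) lies over the bar end, in line with the bar's holes (256,114) and (258,222). I make one numeric check before handing in.

Run:
```python
from off import *
import pickle
from scipy.optimize import least_squares
c=pickle.load(open('wrist20.pkl','rb'));g=cv2.cvtColor(c['im'],cv2.COLOR_BGR2GRAY).astype(np.float32)
h=onz(c,[(256.3,114.3),(258,222)],.05);print(h.mean(0),np.linalg.norm(h[0]-h[1]),np.arctan2(*(h[0]-h[1])[1::-1]))
P=[]
for a in np.radians(np.r_[np.arange(-60,61,3),np.arange(120,241,3)]):
    r=np.arange(38,62,.25); x=258+r*np.cos(a);y=166+r*np.sin(a)
    v=cv2.remap(g,x.astype(np.float32)[None],y.astype(np.float32)[None],1)[0]
    d=v[8:]-v[:-8]; i=np.argmin(d); 
    if d[i]<-50: P.append((x[i+4],y[i+4]))
W=onz(c,P,.034)[:,:2]
f=least_squares(lambda q:np.hypot(*(W-q[:2]).T)-q[2],[.55,.076,.055],loss='soft_l1',f_scale=.0005);print(f.x)
cv2.imwrite('pics/w20c.png',cv2.resize(c['im'][0:260,195:320],None,fx=2.3,fy=2.3,interpolation=cv2.INTER_CUBIC))
```

```text
[0.55365781 0.07570826 0.05      ] 0.11981195154899096 1.4834260814198934
[0.55417014 0.07571696 0.05482173]
```

View pics/w20c.png

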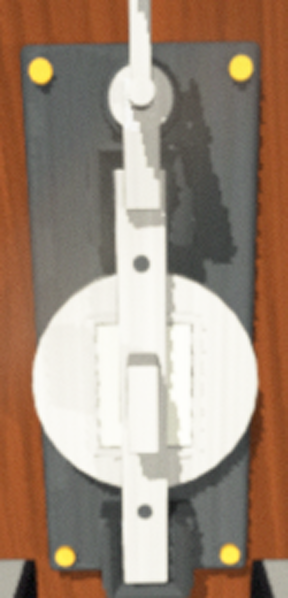

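The bar is within about 0.5 mm of the fixture centre and parallel to it. The tongue is over its end and the plaque is in its recess.

```bash
python3 -c "
from cell import bot
print(bot.close_job())"
```

```text
the job is handed in; nothing more can be done
None
```

I laid the long bar in both saddles and let it go there. Then I folded the handle up, turned the crank clockwise to its stop by the handle, and handed the job in at about 22.5 s. No verdict was reported.

**Last checks:**
- **Bar:** its centre is about 0.5 mm from the fixture's centre in the wrist view and parallel to it within about 0.01 rad. Its height was not measured separately. When lowered it met the floor at a tool height of 54.8 mm, which matches the 40 mm saddle floor.
- **Crank:** it met a firm stop, with the force rising to 18 N within about 1 mm. The tongue lies over the bar's end.
- **Handle:** it stands at about 1.5 rad or more in the side view.
- **Plaque and other tools:** the plaque's outline shows in its recess. I touched no bystander, though I did not measure their positions at the end.

**What went wrong or disagreed:**
- **Handle slip:** the first fold slipped out of the fingers at about 1.25 rad. I pushed the handle up to its stop with shut fingers and gripped it again.
- **Camera disagreement:** the top and wrist cameras disagreed by 2–4 mm on the positions of the bar and the fixture. I relied on differences measured within the wrist view.

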